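# Make up two junction enclosures

### The job

Make up the two grey enclosures on the bench from the loose parts. Into the rectangular box lay the metal rail plate flat on the floor, then sit the circuit breaker squarely astride the middle of its rail, then close the box with the white hood; into the round box stand the ceramic terminal block upright on the floor, then close it with the round lid. Each part should be fully seated and let go, and the battery, the tape roll and the screwdriver should stay where they are.

Things in the scene. Friction and masses are not known exactly. Their poses are not given: they have to be found in the camera images.
- breaker_box: The rectangular enclosure: an open-topped grey plastic box screwed to the bench (does not move), 120 (its x) x 100 (its y) x 40 mm high, walls and floor 4 mm, so the inside is 112 x 92 mm. Origin: centre of its underside; x runs along its long side, z up.
- rail_plate: Loose metal plate 102 (x) x 82 (y) x 4 mm with a raised rail along x on its middle: 96 long, 35 wide (y), 15 mm above the plate (19 mm in all), three dark slots on top; 0.16 kg. Grip across the rail. Origin: centre of the underside; z up. Seated flat in breaker_box: origin 4 mm above the box's, x along the box's x (either way round), 5 mm to spare all round.
- breaker: Loose white circuit breaker, upright: 36 (x) x 80 (y) x 56 mm high, blue toggles on top, 0.25 kg. Its x faces are flat, z 8 to 38 mm (to 52 mid-length): grip there. A groove along x in its underside, 44 mm wide (y), 8 deep, drops over the rail (breaker x along rail x, either way round); seated, its origin is 11 mm above rail_plate's. Origin: centre of the underside.
- hood: Loose white hollow cover, open below, 134 (x) x 114 (y) x 49 mm, 0.18 kg. Shoulders 13 mm high; hump 60 wide (x; inside 54) over the whole y: grip its 60 mm. The 10 mm skirt goes outside breaker_box's walls with 4 mm to spare, shoulders on the rim: origin 30 mm above the box's, x along its x (either way round). Inside height 46. Origin: centre of lower edge plane.
- round_box: The round enclosure: an open-topped grey plastic box fixed to the bench (does not move), 100 mm outside diameter, 50 mm high, wall and floor 4 mm, inside diameter 92 mm. Origin: centre of its underside; z up.
- terminal: Loose white ceramic terminal block with three brass screws on top, 50 (x) x 24 (y) x 36 mm high, standing on its base. Origin: centre of its underside; z up. About 0.09 kg. Grip across the 24 mm. It stands on the floor of round_box, 4 mm above that box's origin, at any yaw.
- round_lid: Loose grey round lid: disc 100 mm across, 4 thick; below it a step 80 mm across, 5 deep, on which it lies; on top a central cable-entry boss 30 mm across, 30 high (39 mm in all): grip that. 0.07 kg. Origin: centre of the step's underside. On round_box the step goes inside with 6 mm to spare and the disc rests on the rim: origin 45 mm above the box's.
- battery: Bystander: dark battery standing on end among the parts, 26 mm in diameter, 50 mm high. Origin: centre of its underside.
- tape: Bystander: roll of black tape lying flat, 64 mm in diameter, 19 mm high. Origin: centre of its underside.
- screwdriver: Bystander: screwdriver lying along x near the right side (-y) of the work area. Origin: under its middle.
There are look-alikes about, which are no part of the job. Several things look just like the rail_plate: the one meant starts farthest to the robot's right. Leave any purple look-alike of the round_lid alone.

How it is judged (in metres and radians):
At the end, for the whole second after the job is handed in: All five upright (0.1 rad), seated, at rest: plate on the box floor (8 mm of centre in x, y), breaker down on the rail (15 mm along, 7 mm across, 0.2 rad), hood on the rim (8 mm in x, y); terminal on the round box's floor (22 mm), lid on its rim (9 mm). Seat heights +-4 mm (x of rail_plate in the frame of breaker_box between -0.008 and 0.008 m and y of rail_plate in the frame of breaker_box between -0.008 and 0.008 m and z of rail_plate in the frame of breaker_box between 0.001 and 0.008 m and x of breaker in the frame of rail_plate between -0.015 and 0.015 m and y of breaker in the frame of rail_plate between -0.007 and 0.007 m and z of breaker in the frame of rail_plate between 0.008 and 0.0145 m and angle between the y axis of breaker and the y axis of rail_plate, either way round below 0.2 rad and x of hood in the frame of breaker_box between -0.008 and 0.008 m and y of hood in the frame of breaker_box between -0.008 and 0.008 m and z of hood in the frame of breaker_box between 0.027 and 0.0335 m and horizontal distance between terminal and round_box below 0.022 m and z of terminal in the frame of round_box between 0.001 and 0.009 m and horizontal distance between round_lid and round_box below 0.009 m and z of round_lid in the frame of round_box between 0.042 and 0.0485 m and angle between each of rail_plate, breaker, hood, terminal, round_lid's own z axis and vertical below 0.1 rad and linear speed of each of rail_plate, breaker, hood, terminal, round_lid below 0.02 m/s); the robot touches nothing.
It fails at once if the battery is shifted by more than 30 mm (distance of battery from where it was at the start of the episode above 0.03 m).
It fails at once if the tape roll is shifted by more than 30 mm (distance of tape from where it was at the start of the episode above 0.03 m).
It fails at once if the screwdriver is shifted by more than 30 mm (distance of screwdriver from where it was at the start of the episode above 0.03 m).
It also fails if it takes over 144 s, if anything falls off the work surface, if the arm or the gripper's body presses on something with over 40 N, if the wrist force passes 120 N, or if a joint passes its speed limit or range.

### The arm

A 6-joint arm with a two-finger parallel gripper is mounted at the origin on the work surface. World frame = base frame: x ahead of the robot, y to its left, z up, the work surface at z = 0. Lengths are in mm, angles in degrees, forces in N, time in s.
With the tool pointing down it reaches from about 350 to 850 mm from the base axis. Payload 8.1 kg.
Tool frame: the origin (TCP) lies at the very end of the fingers, on their centre line; the grasp point (between the pads) lies 19 mm behind it; z points along the fingers, y is the direction in which the jaws open and shut (so a half turn about z gives the same grasp; the last joint's range is limited). The gripper opens to 85 mm and grips with 20 to 120 N. Pads are 22 mm wide; open, the fingers measure 114 mm over their backs; the gripper's body (76 mm by 85 mm) begins 54 mm behind the grasp point. The pads swing forward as they close: fully open they stand 13 mm farther back than shut.
Start: joints at [-79.206, 7.471, 85.268, -0, 87.261, -4.893], TCP at [162.255, -577.649, 231.292] pointing down, gripper open.
Joint ranges: [-169.43, 169.43], [-51.17, 129.36], [1.28, 143.12], [-76.62, 256.62], [0, 156.53], [-152.29, 152.29]. Speed limits (degrees/s): [136.94, 136.94, 159.86, 180, 180, 180].

### API

Orientations are given as [roll, pitch, yaw] about the fixed x, y, z axes, in that order (R = Rz(yaw) Ry(pitch) Rx(roll)).
In Python, from bench import r, eyes gives the robot as it stands. The module is installed in compiled form; this text tells all that it offers.
- The arm moves only by the tool play_rows, never from a script. Its argument "deltas" is a list of rows, each a list of 3 entries, a list of its own where there are three numbers: the shift along the tool's x, y, z in m, then the turn, a rotation vector about the tool's x, y, z in rad, then the closure, from 0 (fully open) to 1 (shut). A call has 1 to 8 rows; each row shifts and turns the pose as measured when the row begins, along the tool's axes as they then stand; what a row does not reach is not made up. A row lasts 1/8 s, in which the tool goes at most 62.5 mm and 10.7 degrees, less where a joint would pass 70% of its speed; a pose out of reach is approached as far as the arm can. A call with a gripper value outside its range is refused whole. The fingers move at their own pace and stop on an object; "force" is the grip in N (left out, the last holds). Time passes only in rows, so rows that do not move let the fingers close. It gives the time, the measured TCP pose, the force and the opening at its end, in the units of the state.
- r.sense(): the state, without advancing time (a new reading comes with each control period).
- eyes.snapshot(name): name is "side" or "top"; returns the picture (400x640x3 uint8, red, green, blue); there is no depth.
- eyes.get_calibration(name): a dict with "mtx" (3x3 intrinsics, pixels), "R" (3x3) and "t" (3): a world point X has camera coordinates R X + t. Camera axes: x right, y down, z forward; pixel columns grow to the right and rows downward; lengths in mm; the calibration is good to about 2 mm. A picture is of the moment at which its call begins. get_calibration takes no time and is no camera call.
- r.hand_in(): hands the job in, once; it reports no verdict.
The state is a dict: "time": time; "joint_pos": joint angles; "qd": joint speeds; "joint_efforts": joint torques, N m; "tool_pos": TCP position; "tcp_rot": TCP orientation; "ft_force": force on the tool from outside, world axes, zero at the start; "wrist_torque": the same for the moment, N m; "finger_gap": finger opening in mm.
Only numpy, scipy, OpenCV 4.12 (cv2) and the standard library are available. Lean on these libraries where they do the work, as an engineer would, in place of code of your own. Each camera call takes 0.05 s, during which the arm holds its last target. There are 200 camera calls.

## Working session

There is one attempt and no reset: what is moved stays moved. The work goes in short steps, Python scripts to look and compute and a tool call to move; the robot and the scene stay as the last step left them, time stands still between calls to the robot, and variables do not carry over. Pictures are saved under pics/ and viewed, about 12 in all and at most 16, crops included, and the job is handed in when it is done.

Besides the shell and the picture viewer there is one more tool, called after "Emit:" as name(argument=value, ...) on one line, values as JSON. play_rows: Moves the arm, as the interface text tells. Its arguments: {"type":"object","properties":{"deltas":{"type":"array"},"force":{"type":"number"}},"required":["deltas"]}

```bash
mkdir -p pics
python3 - <<'E'
from bench import r, eyes
import cv2
for n in("top","side"):
    cv2.imwrite(f"pics/{n}0.png",cv2.resize(eyes.snapshot(n),(800,500),interpolation=cv2.INTER_CUBIC)[:,:,::-1])
    print(eyes.get_calibration(n))
print(r.sense())
E
```

```text
{'mtx': array([[409.68381369,   0.        , 323.63998272],
       [  0.        , 409.68381369, 193.63577428],
       [  0.        ,   0.        ,   1.        ]]), 'R': array([[ 0.00893448, -0.99977362,  0.01931031],
       [-0.99728244, -0.01032116, -0.07294655],
       [ 0.07312934, -0.0186061 , -0.99714889]]), 't': array([ -27.88948913,  466.49578307, 1324.80998467])}
{'mtx': array([[423.51374761,   0.        , 318.74837685],
       [  0.        , 423.51374761, 204.53873174],
       [  0.        ,   0.        ,   1.        ]]), 'R': array([[-0.75541905, -0.65485701,  0.02245777],
       [-0.36469587,  0.39173099, -0.84471519],
       [ 0.54437027, -0.6463042 , -0.5347447 ]]), 't': array([ 360.83408709,  216.52692432, 1103.62230202])}
{'time': 0.1, 'joint_pos': array([-7.92069509e+01,  7.51182901e+00,  8.53241091e+01,  3.01913512e-04,
        8.72613842e+01, -4.89047653e+00]), 'qd': array([-0.04406079, -0.21931511, -0.08524996, -0.12865079,  0.00415275,
        0.00912173]), 'joint_efforts': array([ 1.71649546e-03, -5.70950460e+01, -5.01941407e+01, -2.02360643e-04,
        8.15352949e-03,  7.79418838e-05]), 'tool_pos': array([ 162.14926671, -577.15306618,  230.32815505]), 'tcp_rot': array([-1.79903058e+02, -8.59729929e-03,  1.56835037e+01]), 'ft_force': array([ 0.40854113, -0.53338063, -0.3023238 ]), 'wrist_torque': array([-0.01325357,  0.04025077, -0.05372303]), 'finger_gap': 85.03518182098442}
```

View pics/top0.png

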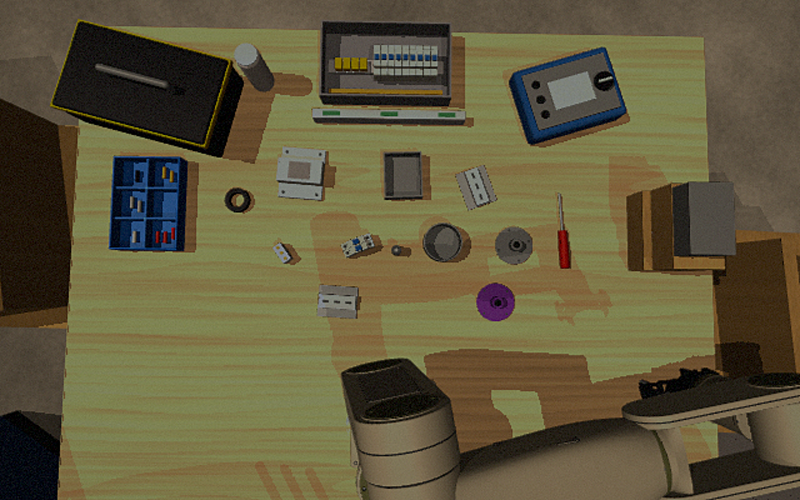

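View pics/side0.png

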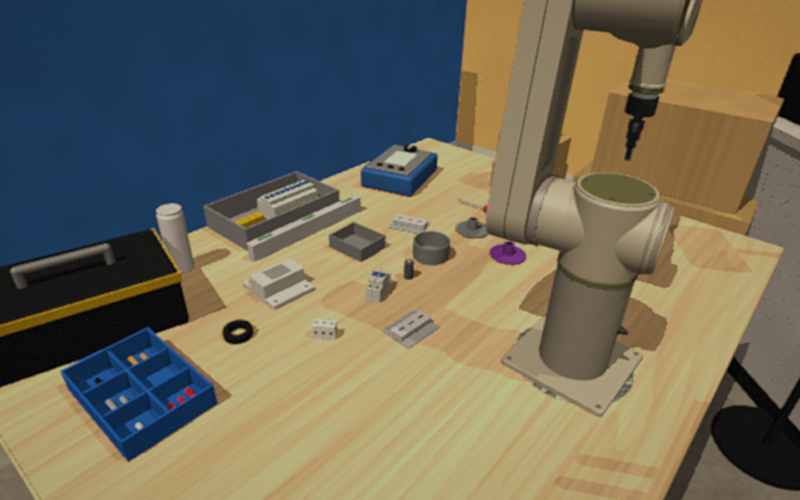

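```bash
cat > h.py <<'E'
import numpy as np, cv2
from bench import r, eyes
def avg(n,k=6): return np.mean([eyes.snapshot(n).astype(float) for _ in range(k)],0)
def ray(n,uv,z):
    c=eyes.get_calibration(n);R,t=c["R"],c["t"];C=-R.T@t
    d=R.T@np.linalg.inv(c["mtx"])@np.array([uv[0],uv[1],1.]);return C+d*(z-C[2])/d[2]
def proj(n,X):
    c=eyes.get_calibration(n);p=c["mtx"]@(c["R"]@np.array(X,float)+c["t"]);return p[:2]/p[2]
def crop(im,x0,y0,x1,y1,s,f,g=1.6):
    c=np.clip(im[y0:y1,x0:x1]*g,0,255).astype(np.uint8)
    c=cv2.resize(c,None,fx=s,fy=s,interpolation=cv2.INTER_CUBIC)
    for u in range((x0+9)//10*10,x1,10): cv2.line(c,(int((u-x0+.5)*s),0),(int((u-x0+.5)*s),4 if u%50 else 14),(255,0,0),1)
    for v in range((y0+9)//10*10,y1,10): cv2.line(c,(0,int((v-y0+.5)*s)),(4 if v%50 else 14,int((v-y0+.5)*s)),(255,0,0),1)
    cv2.imwrite(f,c[:,:,::-1])
E
python3 - <<'E'
from h import *
im=avg("top");np.save("top.npy",im);np.save("side.npy",avg("side"))
crop(im,215,115,428,270,3.75,"pics/c1.png")
hsv=cv2.cvtColor(im.astype(np.uint8),cv2.COLOR_RGB2HSV)
m=((hsv[...,1]<70)).astype(np.uint8); m[:, :170]=0;m[:,470:]=0;m[:115]=0;m[270:]=0
cs,_=cv2.findContours(m,cv2.RETR_EXTERNAL,cv2.CHAIN_APPROX_NONE)
for c in cs:
    if cv2.contourArea(c)>25: print(cv2.boundingRect(c),cv2.contourArea(c),np.round(cv2.minAreaRect(c)[0],1),np.round(cv2.minAreaRect(c)[1],1),round(cv2.minAreaRect(c)[2],1))
E
```

```text
(253, 228, 34, 27) 718.0 [269.6 240.8] [31.1 25. ] 4.8
(313, 196, 8, 8) 35.5 [316.8 199.8] [6.4 7.1] 45.0
(218, 194, 16, 17) 115.5 [225.3 202.3] [16.4  8.3] 54.5
(273, 187, 27, 19) 255.0 [285.8 195.7] [11.9 25.1] 68.2
(396, 182, 30, 29) 645.0 [410.5 196. ] [28. 29.] 90.0
(339, 178, 31, 31) 704.5 [354. 193.] [30. 30.] 90.0
(180, 151, 20, 19) 242.5 [189.6 159.9] [18.7 17.7] 18.4
(365, 132, 32, 36) 666.5 [380.3 149.4] [30.1 23.9] 69.8
(307, 121, 31, 39) 1059.0 [321.9 139.8] [37.4 30.3] 88.0
(221, 117, 40, 43) 1374.0 [239.8 138.2] [37.8 40.5] 5.2
```

View pics/c1.png

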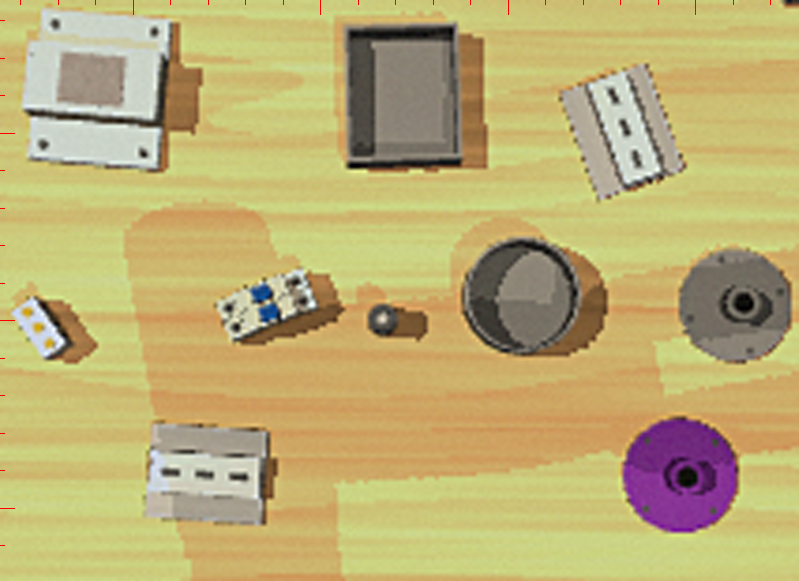

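Run:
```python
from h import *
def P(x,y,z): return ray("top",(215+x/3.75-.5,115+y/3.75-.5),z)
L=lambda pts,z:np.array([P(a,b,z) for a,b in pts])
def show(n,q): print(n,np.round(q.mean(0),1),[list(np.round(x[:2])) for x in q])
show("box",L([(346,25),(457,24),(460,162),(347,163)],40))
show("hoodscrews",L([(55,23),(154,32),(144,153),(43,145)],13))
show("plate",L([(560,92),(649,65),(686,168),(600,200)],4)); show("slots",L([(614,96),(626,128),(637,159)],19))
show("brk toggles",L([(264,293),(269,313)],58)); show("holes",L([(227,306),(292,282),(302,300),(235,328)],38))
show("term",L([(26,312),(39,327),(49,343)],37))
show("round",L([(464,296),(579,296),(521,238),(521,354)],50))
show("lid",L([(736,305.5)],9)); show("boss",L([(744,302)],39)); show("batt",L([(382,319)],50))
s=np.load("side.npy"); crop(s,180,140,420,290,3.33,"pics/s1.png")
```

```text
box [641.9 -15.5  40. ] [[np.float64(701.0), np.float64(34.0)], [np.float64(704.0), np.float64(-62.0)], [np.float64(582.0), np.float64(-66.0)], [np.float64(580.0), np.float64(32.0)]]
hoodscrews [648.7 251.8  13. ] [[np.float64(706.0), np.float64(292.0)], [np.float64(700.0), np.float64(205.0)], [np.float64(591.0), np.float64(211.0)], [np.float64(597.0), np.float64(300.0)]]
plate [ 617.8 -213.6    4. ] [[np.float64(652.0), np.float64(-157.0)], [np.float64(678.0), np.float64(-236.0)], [np.float64(585.0), np.float64(-269.0)], [np.float64(556.0), np.float64(-192.0)]]
slots [ 618.2 -212.9   19. ] [[np.float64(646.0), np.float64(-203.0)], [np.float64(618.0), np.float64(-213.0)], [np.float64(590.0), np.float64(-223.0)]]
brk toggles [457.2  98.   58. ] [[np.float64(466.0), np.float64(100.0)], [np.float64(449.0), np.float64(96.0)]]
holes [457.7 101.6  38. ] [[np.float64(456.0), np.float64(133.0)], [np.float64(477.0), np.float64(78.0)], [np.float64(461.0), np.float64(69.0)], [np.float64(437.0), np.float64(126.0)]]
term [435.8 294.4  37. ] [[np.float64(449.0), np.float64(305.0)], [np.float64(436.0), np.float64(294.0)], [np.float64(422.0), np.float64(285.0)]]
round [ 466.1 -118.4   50. ] [[np.float64(465.0), np.float64(-69.0)], [np.float64(466.0), np.float64(-168.0)], [np.float64(516.0), np.float64(-118.0)], [np.float64(416.0), np.float64(-118.0)]]
lid [ 462.6 -311.9    9. ] [[np.float64(463.0), np.float64(-312.0)]]
boss [ 463.6 -311.9   39. ] [[np.float64(464.0), np.float64(-312.0)]]
batt [4.451e+02 3.000e-01 5.000e+01] [[np.float64(445.0), np.float64(0.0)]]
```

View pics/s1.png

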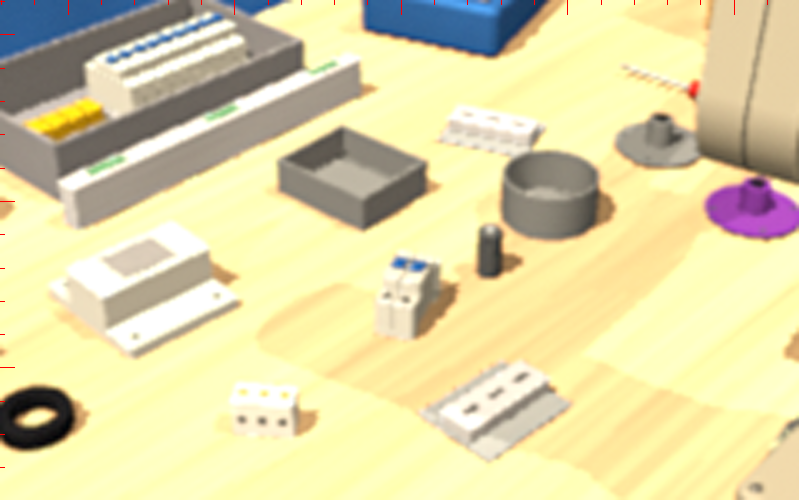

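```bash
cat > m.py <<'E'
from h import *
def box(cx,cy,yaw,z,sx,sy):
    a=np.radians(yaw);return [(cx+dx*np.cos(a)-dy*np.sin(a),cy+dx*np.sin(a)+dy*np.cos(a),z) for dx,dy in((sx/2,sy/2),(sx/2,-sy/2),(-sx/2,-sy/2),(-sx/2,sy/2))]
circ=lambda cx,cy,z,d:[(cx+d/2*np.cos(t),cy+d/2*np.sin(t),z) for t in np.linspace(0,6.28,40)]
def overlay(n,im,polys,x0,y0,x1,y1,s,f,g=1.6):
    c=cv2.resize(np.clip(im[y0:y1,x0:x1]*g,0,255).astype(np.uint8),None,fx=s,fy=s,interpolation=cv2.INTER_CUBIC)
    for p in polys:
        q=np.array([(proj(n,X)-[x0-.5,y0-.5])*s for X in p])
        cv2.polylines(c,[np.round(q*8).astype(np.int32)],True,(255,0,0),1,cv2.LINE_AA,3)
    cv2.imwrite(f,c[:,:,::-1])
E
python3 - <<'E'
from m import *
polys=[box(642,-15.5,1.5,40,120,100),box(642,-15.5,1.5,0,120,100),box(648.5,252,-3.7,49,60,114),box(648.5,252,-3.7,0,134,114),box(648.5,252,-3.7,13,134,114),
 box(618,-213,19.6,4,102,82),box(618,-213,19.6,19,96,35),box(457.5,100,21.8,56,36,30),box(457.5,100,21.8,0,36,80),box(457.5,100,21.8,38,36,80),
 box(436,294.5,36,36,50,24),box(436,294.5,36,0,50,24),circ(466,-118.4,50,100),circ(466,-118.4,0,100),circ(463,-312,9,100),circ(463,-312,39,30)]
T=np.load("top.npy");S=np.load("side.npy")
overlay("side",S,polys,180,140,420,290,3.33,"pics/s2.png",1.3)
overlay("top",T,polys,215,115,428,270,3.75,"pics/t2.png",1.3)
E
```

```text
(no output)
```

View pics/s2.png

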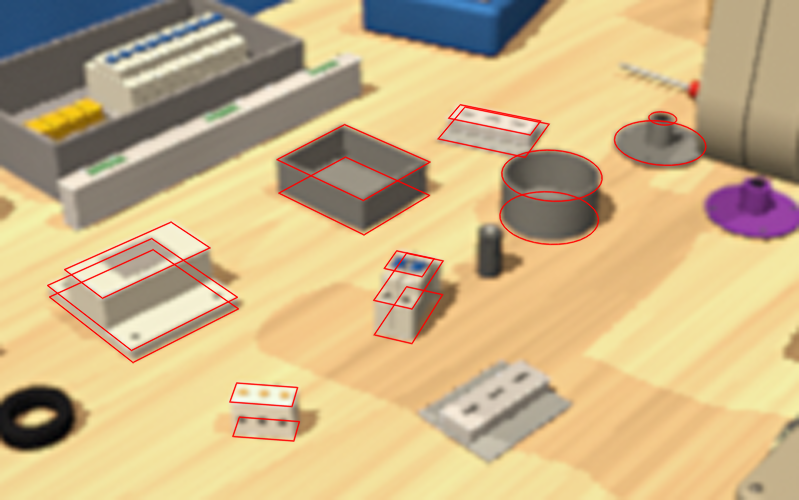

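View pics/t2.png

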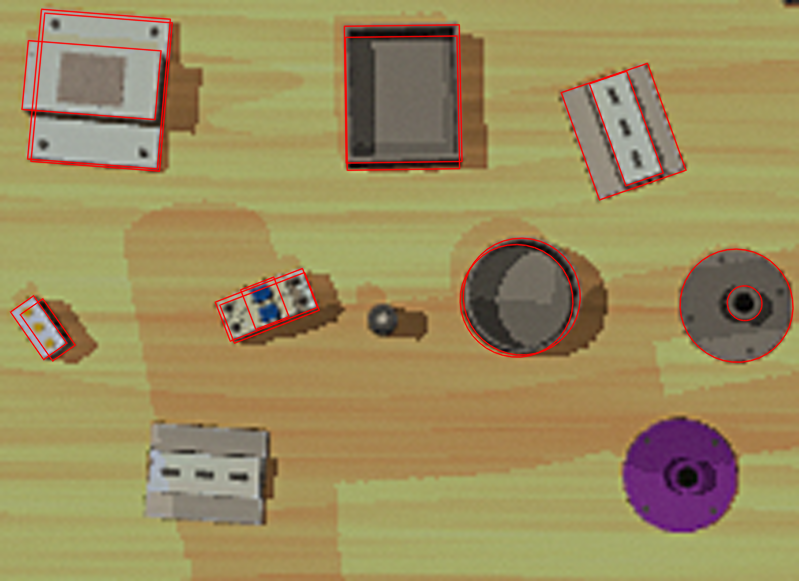

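```bash
cat > plan.py <<'E'
import sys, numpy as np
from scipy.spatial.transform import Rotation as Ro
from bench import r
# args: waypoints x,y,z,yaw,n ; rows printed in tool axes
s=r.sense();p=np.array(s["tool_pos"]);R=Ro.from_euler("xyz",s["tcp_rot"],degrees=True)
print("t",round(s["time"],2),p.round(1),s["tcp_rot"].round(2),"F",s["ft_force"].round(1),"gap",round(s["finger_gap"],1),"q",s["joint_pos"].round(0))
for w in sys.argv[1:]:
    x,y,z,yaw,n=map(float,w.split(","));n=int(n)
    T=Ro.from_euler("xyz",[180,0,yaw],degrees=True);d=(np.array([x,y,z])-p)/n;rv=(R.inv()*T).as_rotvec()/n
    for i in range(n):
        print([list((R.inv().apply(d)/1000).round(4)),list(rv.round(4))],np.linalg.norm(d).round(1),np.degrees(np.linalg.norm(rv)).round(1)); R=R*Ro.from_rotvec(rv)
    p=np.array([x,y,z]);R=T
E
python3 plan.py 560,-260,200,20,8
```

```text
t 0.7 [ 162.2 -577.7  231.3] [180.     0.    15.69] F [-0.7  0.3 -0.4] gap 85.4 q [-79.   7.  85.  -0.  87.  -5.]
[[np.float64(0.0586), np.float64(-0.0248), np.float64(0.0039)], [np.float64(0.0), np.float64(0.0), np.float64(-0.0094)]] 63.8 0.5
[[np.float64(0.0588), np.float64(-0.0242), np.float64(0.0039)], [np.float64(0.0), np.float64(0.0), np.float64(-0.0094)]] 63.8 0.5
[[np.float64(0.0591), np.float64(-0.0237), np.float64(0.0039)], [np.float64(0.0), np.float64(0.0), np.float64(-0.0094)]] 63.8 0.5
[[np.float64(0.0593), np.float64(-0.0231), np.float64(0.0039)], [np.float64(0.0), np.float64(0.0), np.float64(-0.0094)]] 63.8 0.5
[[np.float64(0.0595), np.float64(-0.0226), np.float64(0.0039)], [np.float64(0.0), np.float64(0.0), np.float64(-0.0094)]] 63.8 0.5
[[np.float64(0.0597), np.float64(-0.022), np.float64(0.0039)], [np.float64(0.0), np.float64(0.0), np.float64(-0.0094)]] 63.8 0.5
[[np.float64(0.0599), np.float64(-0.0214), np.float64(0.0039)], [np.float64(0.0), np.float64(0.0), np.float64(-0.0094)]] 63.8 0.5
[[np.float64(0.0601), np.float64(-0.0209), np.float64(0.0039)], [np.float64(0.0), np.float64(0.0), np.float64(-0.0094)]] 63.8 0.5
```

Emit:
play_rows(deltas=[[[0.056,-0.024,0.004],[0,0,-0.009],0],[[0.056,-0.023,0.004],[0,0,-0.009],0],[[0.056,-0.023,0.004],[0,0,-0.009],0],[[0.057,-0.022,0.004],[0,0,-0.009],0],[[0.057,-0.022,0.004],[0,0,-0.009],0],[[0.057,-0.021,0.004],[0,0,-0.009],0],[[0.057,-0.021,0.004],[0,0,-0.009],0],[[0.057,-0.02,0.004],[0,0,-0.009],0]], force=40)

```text
time: 1.7
tool_pos: [549.1, -270.0, 199.9]
tcp_rot: [179.7, -0.1, 19.4]
ft_force: [-0.6, -1.2, 0.4]
finger_gap: 85.6
```

```bash
sed -i 's/print(\[list((R.inv().apply(d)\/1000).round(4)),list(rv.round(4))\]/print([(R.inv().apply(d)\/1000).round(4).tolist(),rv.round(4).tolist()]/' plan.py; python3 plan.py 618,-213,80,19.6,7
```

```text
t 1.7 [ 549.1 -270.   199.9] [ 1.7967e+02 -5.0000e-02  1.9420e+01] F [-0.6 -1.2  0.4] gap 85.6 q [-31.  10.  86.  -0.  84.  40.]
[[0.012, -0.0045, 0.0171], [0.0008, -0.0001, -0.0004]] 21.4 0.1
[[0.012, -0.0045, 0.0171], [0.0008, -0.0001, -0.0004]] 21.4 0.1
[[0.012, -0.0045, 0.0171], [0.0008, -0.0001, -0.0004]] 21.4 0.1
[[0.012, -0.0044, 0.0171], [0.0008, -0.0001, -0.0004]] 21.4 0.1
[[0.012, -0.0044, 0.0171], [0.0008, -0.0001, -0.0004]] 21.4 0.1
[[0.012, -0.0044, 0.0171], [0.0008, -0.0001, -0.0004]] 21.4 0.1
[[0.012, -0.0044, 0.0171], [0.0008, -0.0001, -0.0004]] 21.4 0.1
```

Emit:
play_rows(deltas=[[[0.021,-0.008,0.03],[0.005,0,0],0],[[0.021,-0.008,0.03],[0,0,0],0],[[0.021,-0.008,0.03],[0,0,0],0],[[0.021,-0.007,0.03],[0,0,0],0],[[0,0,0],[0,0,0],0]])

```text
time: 2.33
tool_pos: [624.2, -206.4, 76.9]
tcp_rot: [179.9, -0.1, 19.8]
ft_force: [-0.1, -0.2, 0.5]
finger_gap: 85.5
```

```bash
python3 plan.py 618,-213,25,19.6,1  618,-213,5,19.6,1 | tee /tmp/o
python3 - <<'E'
from m import *
overlay("top",avg("top",3),[box(618,-213,19.6,4,102,82),box(618,-213,19.6,19,96,35)],330,100,430,190,5,"pics/g1.png",1.3)
E
```

```text
t 2.33 [ 624.2 -206.4   76.9] [ 1.7989e+02 -1.4000e-01  1.9840e+01] F [-0.1 -0.2  0.5] gap 85.5 q [-23.  23.  84.   0.  73.  47.]
[[-0.0082, 0.004, 0.0518], [0.0018, -0.0025, 0.0042]] 52.6 0.3
[[0.0, -0.0, 0.02], [0.0, 0.0, 0.0]] 20.0 0.0
```

View pics/g1.png

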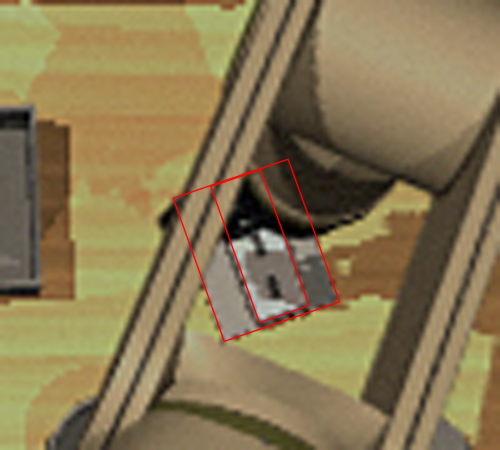

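Emit:
play_rows(deltas=[[[-0.004,0.002,0.02],[0.002,-0.002,0.004],0],[[-0.004,0.002,0.02],[0,0,0],0],[[0,0,0.012],[0,0,0],0],[[0,0,0],[0,0,0],0]])

```text
time: 2.98
tool_pos: [619.5, -218.9, 28.6]
tcp_rot: [179.6, -0.4, 19.3]
ft_force: [-0.1, -0.5, -0.3]
finger_gap: 85.0
```

```bash
python3 plan.py 618,-213,5,19.6,1
```

```text
t 2.98 [ 619.5 -218.9   28.6] [179.57  -0.43  19.33] F [-0.1 -0.5 -0.3] gap 85.0 q [-24.  25.  86.  -0.  68.  47.]
[[0.0004, -0.0063, 0.0235], [0.0075, -0.0075, -0.0048]] 24.4 0.7
```

Run:
```python
from h import *
for i in range(8):
    eyes.snapshot("top"); s=r.sense(); print(s["tool_pos"].round(1),s["tcp_rot"].round(2),s["qd"].round(1))
```

```text
[ 619.9 -219.1   29.3] [179.53  -0.47  19.33] [ 0.3 -0.7 -1.1 -0.   0.5  0. ]
[ 620.6 -219.2   30.2] [179.49  -0.52  19.34] [ 0.2 -0.8 -0.9  0.   0.1  0.1]
[ 621.1 -219.3   30.9] [179.44  -0.57  19.36] [ 0.1 -0.6 -0.4  0.   0.  -0. ]
[ 621.5 -219.4   31.3] [179.41  -0.6   19.37] [ 0.  -0.3 -0.3  0.  -0.  -0. ]
[ 621.6 -219.3   31.5] [179.4   -0.62  19.37] [ 0.1 -0.2 -0.1 -0.  -0.1  0.2]
[ 621.6 -219.4   31.6] [179.39  -0.62  19.37] [ 0.1  0.   0.1 -0.  -0.1 -0. ]
[ 621.6 -219.3   31.5] [179.4   -0.62  19.37] [-0.  -0.   0.2 -0.1 -0.1 -0. ]
[ 621.5 -219.3   31.4] [179.4   -0.61  19.37] [0.  0.1 0.2 0.  0.  0.1]
```

Emit:
play_rows(deltas=[[[-0.001,-0.003,0.008],[0.005,-0.005,-0.002],0],[[0,-0.003,0.008],[0.005,-0.005,-0.002],0],[[0,-0.001,0.006],[0,0,0],0],[[0,0,0.003],[0,0,0],0],[[0,0,0],[0,0,0],0]])

```text
time: 4.0
tool_pos: [617.9, -212.2, 4.1]
tcp_rot: [-180.0, 0.0, 19.6]
ft_force: [-0.3, -0.4, 0.0]
finger_gap: 85.3
```

```bash
sed -i 's/^s=r.sense();/from bench import eyes\nfor _ in range(3): eyes.snapshot("top")\ns=r.sense();/' plan.py; python3 plan.py 618,-213,5,19.6,1
```

```text
t 4.15 [ 618.3 -212.4    4.8] [-180.     -0.     19.64] F [ 0.2 -0.1  0.9] gap 85.7 q [-23.  27.  86.   0.  67.  47.]
[[-0.0005, 0.0004, -0.0002], [-0.0001, -0.0, 0.0006]] 0.7 0.0
```

Excellent. Close.

Emit:
play_rows(deltas=[[[0,0,0],[0,0,0],1],[[0,0,0],[0,0,0],1],[[0,0,0],[0,0,0],1],[[0,0,0],[0,0,0],1],[[0,0,0],[0,0,0],1],[[0,0,0],[0,0,0],1],[[0,0,0],[0,0,0],1]], force=50)

```text
time: 5.03
tool_pos: [619.1, -213.0, 6.0]
tcp_rot: [179.9, -0.1, 19.6]
ft_force: [-1.1, -0.1, 0.5]
finger_gap: 33.4
```

```bash
python3 plan.py 620,-190,100,19,3 640,-18,100,1.5,5
```

```text
t 5.17 [ 619.1 -213.     6. ] [ 1.7992e+02 -8.0000e-02  1.9630e+01] F [-0.3  0.1  0.2] gap 33.7 q [-23.  27.  86.  -0.  67.  47.]
[[0.0029, -0.0071, -0.0313], [0.0004, -0.0005, 0.0036]] 32.3 0.2
[[0.0029, -0.0071, -0.0313], [0.0004, -0.0005, 0.0036]] 32.3 0.2
[[0.0028, -0.0071, -0.0313], [0.0004, -0.0005, 0.0036]] 32.3 0.2
[[0.015, -0.0312, -0.0], [0.0, -0.0, 0.0611]] 34.6 3.5
[[0.013, -0.0321, -0.0], [0.0, -0.0, 0.0611]] 34.6 3.5
[[0.0111, -0.0328, -0.0], [0.0, -0.0, 0.0611]] 34.6 3.5
[[0.009, -0.0334, -0.0], [0.0, -0.0, 0.0611]] 34.6 3.5
[[0.007, -0.0339, -0.0], [0.0, -0.0, 0.0611]] 34.6 3.5
```

Emit:
play_rows(deltas=[[[0,0,-0.015],[0,0,0],1],[[0.003,-0.007,-0.03],[0,0,0.003],1],[[0.003,-0.007,-0.03],[0,0,0.003],1],[[0.015,-0.031,-0.015],[0,0,0.061],1],[[0.013,-0.032,0],[0,0,0.061],1],[[0.011,-0.033,0],[0,0,0.061],1],[[0.009,-0.03,0],[0,0,0.061],1],[[0.007,-0.02,0],[0,0,0.05],1]])

```text
time: 6.18
tool_pos: [642.9, -40.2, 106.9]
tcp_rot: [179.9, -0.4, 1.7]
ft_force: [-0.0, 1.2, -1.8]
finger_gap: 33.7
```

```bash
python3 plan.py 643,-15.5,60,1.5,4
python3 - <<'E'
from h import *
crop(eyes.snapshot("side").astype(float),240,140,400,260,5,"pics/p1.png")
E
```

```text
t 6.33 [643.1 -40.8 106.7] [179.89  -0.4    1.88] F [-0.5 -0.5 -2.2] gap 33.8 q [-8. 19. 86. -0. 75. 80.]
[[0.0001, -0.0063, 0.0117], [0.0005, -0.0018, 0.0017]] 13.3 0.1
[[0.0001, -0.0063, 0.0117], [0.0005, -0.0018, 0.0017]] 13.3 0.1
[[0.0001, -0.0063, 0.0117], [0.0005, -0.0018, 0.0017]] 13.3 0.1
[[0.0001, -0.0063, 0.0117], [0.0005, -0.0018, 0.0017]] 13.3 0.1
```

View pics/p1.png

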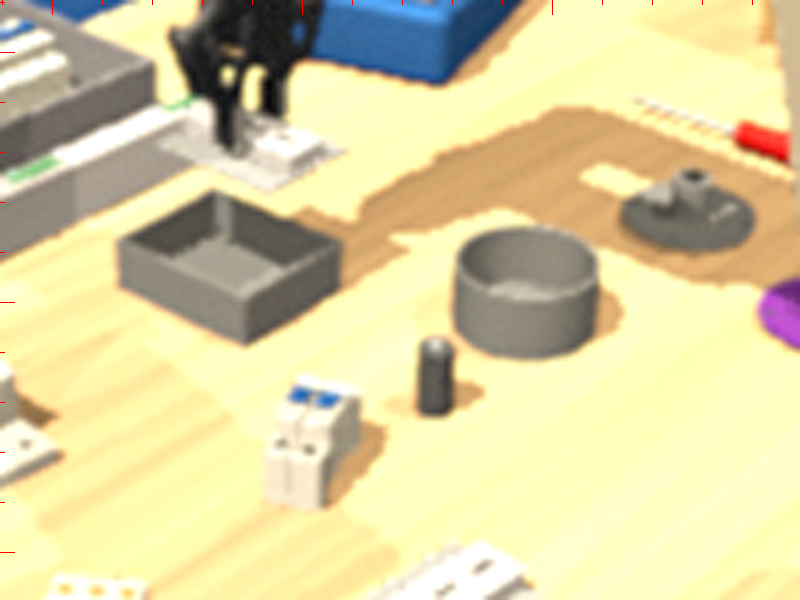

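Emit:
play_rows(deltas=[[[0,-0.012,0.012],[0.001,-0.003,0.003],1],[[0,-0.009,0.012],[0,-0.003,0.003],1],[[0,-0.003,0.01],[0,0,0],1],[[0,0,0.004],[0,0,0],1]])

```text
time: 6.88
tool_pos: [641.1, -18.3, 65.0]
tcp_rot: [179.9, 0.1, 1.4]
ft_force: [-0.1, -0.2, -1.7]
finger_gap: 33.7
```

```bash
python3 plan.py 643,-15.5,50,1.5,1 643,-15.5,9.5,1.5,3
```

```text
t 7.03 [641.8 -18.7  66.3] [1.7992e+02 1.0000e-02 1.3800e+00] F [-0.3  0.  -0.2] gap 33.5 q [-6. 21. 87. -0. 72. 82.]
[[0.0013, -0.0032, 0.0163], [0.0014, 0.0002, -0.002]] 16.6 0.1
[[0.0, -0.0, 0.0135], [0.0, 0.0, 0.0]] 13.5 0.0
[[0.0, -0.0, 0.0135], [0.0, 0.0, 0.0]] 13.5 0.0
[[0.0, -0.0, 0.0135], [0.0, 0.0, 0.0]] 13.5 0.0
```

Emit:
play_rows(deltas=[[[0.001,-0.002,0.01],[0.001,0,-0.002],1],[[0,-0.001,0.004],[0,0,0],1],[[0,0,0.002],[0,0,0],1],[[0,0,0],[0,0,0],1]])

```text
time: 7.52
tool_pos: [643.6, -16.1, 50.2]
tcp_rot: [180.0, -0.1, 1.5]
ft_force: [0.0, 0.6, -2.2]
finger_gap: 33.7
```

```bash
python3 plan.py 643,-15.5,11,1.5,4
```

```text
t 7.67 [643.9 -16.1  50.7] [ 1.7996e+02 -1.3000e-01  1.4800e+00] F [-1.1 -0.4 -0.8] gap 33.8 q [-6. 22. 87. -0. 70. 83.]
[[-0.0002, -0.0002, 0.0099], [0.0002, -0.0006, -0.0001]] 9.9 0.0
[[-0.0002, -0.0002, 0.0099], [0.0002, -0.0006, -0.0001]] 9.9 0.0
[[-0.0002, -0.0002, 0.0099], [0.0002, -0.0006, -0.0001]] 9.9 0.0
[[-0.0002, -0.0002, 0.0099], [0.0002, -0.0006, -0.0001]] 9.9 0.0
```

Emit:
play_rows(deltas=[[[-0.0005,-0.0005,0.01],[0,0,0],1],[[0,0,0.01],[0,0,0],1],[[0,0,0.01],[0,0,0],1],[[0,0,0.006],[0,0,0],1],[[0,0,0.002],[0,0,0],1],[[0,0,0.001],[0,0,0],1],[[0,0,0],[0,0,0],1]])

```text
time: 8.55
tool_pos: [643.3, -15.6, 10.4]
tcp_rot: [180.0, -0.1, 1.5]
ft_force: [0.3, 0.5, -0.5]
finger_gap: 33.5
```

```bash
python3 plan.py 643,-15.5,10,1.5,1
```

```text
t 8.7 [643.2 -15.6  10. ] [ 1.7996e+02 -8.0000e-02  1.4800e+00] F [ 0.6 -0.5 -0.6] gap 33.9 q [-6. 25. 88. -0. 66. 83.]
[[-0.0002, -0.0001, 0.0], [0.0007, -0.0014, -0.0003]] 0.2 0.1
```

Emit:
play_rows(deltas=[[[0,0,0],[0,0,0],0.42],[[0,0,0],[0,0,0],0.42],[[0,0,0],[0,0,0],0.42],[[0,0,-0.01],[0,0,0],0.42],[[0,0,-0.03],[0,0,0],0.42],[[0,0,-0.04],[0,0,0],0.42],[[0,0,-0.04],[0,0,0],0.2],[[0,0,-0.01],[0,0,0],0]])

```text
time: 9.7
tool_pos: [642.7, -15.5, 145.4]
tcp_rot: [180.0, -0.1, 1.5]
ft_force: [-0.1, 0.6, 0.6]
finger_gap: 82.7
```

```bash
python3 plan.py 457.5,100,130,111.8,12
```

```text
t 9.85 [640.7 -15.3 140.9] [-180.      0.26    1.48] F [-0.4  0.1 -0.3] gap 85.2 q [-6. 17. 84. -0. 79. 83.]
[[-0.015, -0.01, 0.001], [-0.0004, 0.0003, -0.1605]] 18.1 9.2
[[-0.0132, -0.0123, 0.001], [-0.0004, 0.0003, -0.1605]] 18.1 9.2
[[-0.0111, -0.0142, 0.001], [-0.0004, 0.0003, -0.1605]] 18.1 9.2
[[-0.0087, -0.0158, 0.001], [-0.0004, 0.0003, -0.1605]] 18.1 9.2
[[-0.006, -0.017, 0.0009], [-0.0004, 0.0003, -0.1605]] 18.1 9.2
[[-0.0032, -0.0177, 0.0009], [-0.0004, 0.0003, -0.1605]] 18.1 9.2
[[-0.0004, -0.018, 0.0009], [-0.0004, 0.0003, -0.1605]] 18.1 9.2
[[0.0025, -0.0179, 0.0009], [-0.0004, 0.0003, -0.1605]] 18.1 9.2
[[0.0053, -0.0172, 0.0009], [-0.0004, 0.0003, -0.1605]] 18.1 9.2
[[0.008, -0.0162, 0.0009], [-0.0004, 0.0003, -0.1605]] 18.1 9.2
[[0.0105, -0.0147, 0.0009], [-0.0004, 0.0003, -0.1605]] 18.1 9.2
[[0.0127, -0.0128, 0.0009], [-0.0004, 0.0003, -0.1605]] 18.1 9.2
```

Emit:
play_rows(deltas=[[[-0.015,-0.01,0],[0,0,-0.17],0],[[-0.013,-0.012,0.001],[0,0,-0.17],0],[[-0.011,-0.014,0.001],[0,0,-0.17],0],[[-0.009,-0.016,0.001],[0,0,-0.17],0],[[-0.006,-0.017,0.001],[0,0,-0.17],0],[[-0.003,-0.018,0.001],[0,0,-0.17],0],[[0,-0.018,0.001],[0,0,-0.17],0],[[0.003,-0.018,0.001],[0,0,-0.17],0]])

```text
time: 10.85
tool_pos: [499.9, 57.8, 115.8]
tcp_rot: [-178.0, 0.2, 81.8]
ft_force: [0.7, 0.9, 0.1]
finger_gap: 85.3
```

```bash
python3 plan.py 457.5,100,100,111.8,6
python3 - <<'E'
from h import *
T=avg("top",2);np.save("top2.npy",T);crop(T,280,100,400,190,6.6,"pics/p2.png")
E
```

```text
t 11.0 [500.4  57.8 116.3] [-178.05    0.24   81.38] F [ 0.8  0.6 -0.1] gap 85.3 q [  1.  -1. 106.   0.  77.   9.]
[[0.0059, -0.008, 0.003], [-0.0057, -0.0008, -0.0885]] 10.4 5.1
[[0.0066, -0.0075, 0.0029], [-0.0057, -0.0008, -0.0885]] 10.4 5.1
[[0.0072, -0.0069, 0.0029], [-0.0057, -0.0008, -0.0885]] 10.4 5.1
[[0.0078, -0.0062, 0.0028], [-0.0057, -0.0008, -0.0885]] 10.4 5.1
[[0.0083, -0.0055, 0.0028], [-0.0057, -0.0008, -0.0885]] 10.4 5.1
[[0.0088, -0.0048, 0.0027], [-0.0057, -0.0008, -0.0885]] 10.4 5.1
```

View pics/p2.png

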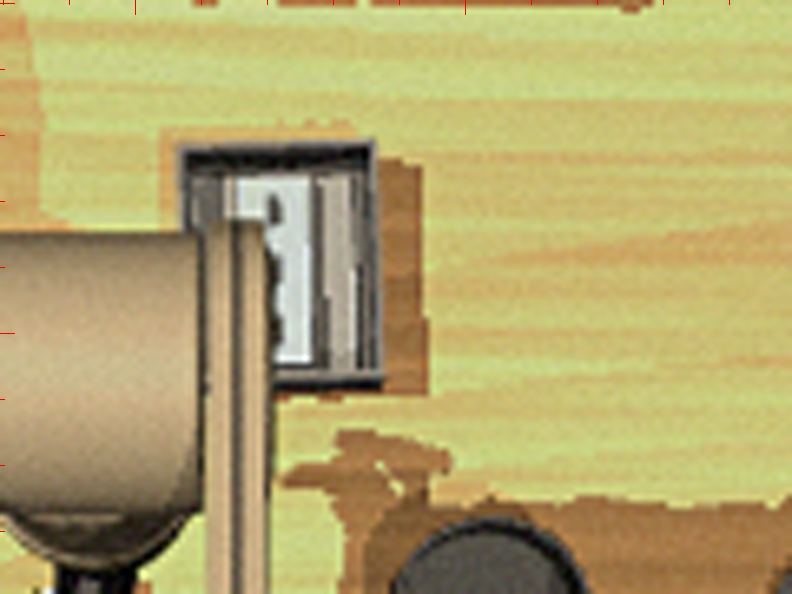

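Emit:
play_rows(deltas=[[[0.006,-0.008,0.002],[-0.01,0,-0.1],0],[[0.007,-0.0075,0.002],[-0.01,0,-0.1],0],[[0.007,-0.007,0.002],[-0.01,0,-0.1],0],[[0.008,-0.006,0.002],[0,0,-0.1],0],[[0.008,-0.005,0.002],[0,0,-0.08],0],[[0.006,-0.003,0.002],[0,0,-0.03],0],[[0,0,0],[0,0,0],0]])

```text
time: 11.98
tool_pos: [464.9, 95.3, 104.8]
tcp_rot: [-180.0, -0.0, 110.1]
ft_force: [0.4, 0.1, 0.1]
finger_gap: 85.3
```

```bash
python3 plan.py 457.5,100,60,111.8,1
```

```text
t 12.12 [465.3  95.  105.1] [1.7997e+02 1.0000e-02 1.1008e+02] F [-0.8 -1.  -0. ] gap 85.4 q [  5.  -7. 113.  -0.  74. -15.]
[[0.0073, -0.0056, 0.0451], [0.0005, 0.0002, -0.03]] 46.1 1.7
```

Emit:
play_rows(deltas=[[[0.004,-0.003,0.01],[0,0,-0.015],0],[[0.003,-0.003,0.02],[0,0,-0.015],0],[[0,0,0.02],[0,0,0],0],[[0,0,0.015],[0,0,0],0],[[0,0,0.008],[0,0,0],0],[[0,0,0.003],[0,0,0],0],[[0,0,0],[0,0,0],0]])

```text
time: 13.0
tool_pos: [457.0, 99.5, 25.4]
tcp_rot: [179.9, 0.0, 111.8]
ft_force: [0.1, -0.0, -0.1]
finger_gap: 85.2
```

```bash
python3 plan.py 457.5,100,16,111.8,1
```

```text
t 13.15 [457.5  99.5  25.9] [1.7988e+02 4.0000e-02 1.1178e+02] F [ 0.   0.7 -0.2] gap 85.4 q [  6.  -1. 117.  -0.  64. -16.]
[[0.0005, 0.0002, 0.0099], [0.002, 0.0006, -0.0004]] 9.9 0.1
```

Emit:
play_rows(deltas=[[[0,0,0.006],[0.002,0,0],0],[[0,0,0.004],[0,0,0],0],[[0,0,0],[0,0,0],1],[[0,0,0],[0,0,0],1],[[0,0,0],[0,0,0],1],[[0,0,0],[0,0,0],1],[[0,0,0],[0,0,0],1],[[0,0,0],[0,0,0],1]])

```text
time: 14.15
tool_pos: [458.2, 99.6, 16.2]
tcp_rot: [179.9, 0.1, 111.8]
ft_force: [0.7, -0.1, -0.1]
finger_gap: 35.5
```

```bash
python3 plan.py 470,95,130,110,3 642,-15,130,91.5,6
```

```text
t 14.3 [458.3  99.6  16.2] [1.7992e+02 6.0000e-02 1.1178e+02] F [0.1 0.3 0.7] gap 35.2 q [  6.   0. 117.  -0.  63. -16.]
[[-0.0029, 0.0031, -0.0379], [0.0005, 0.0004, 0.0103]] 38.2 0.6
[[-0.0029, 0.0031, -0.0379], [0.0005, 0.0004, 0.0103]] 38.2 0.6
[[-0.0028, 0.0031, -0.0379], [0.0005, 0.0004, 0.0103]] 38.2 0.6
[[-0.027, 0.0207, 0.0], [-0.0, -0.0, 0.0538]] 34.0 3.1
[[-0.0259, 0.0221, 0.0], [-0.0, -0.0, 0.0538]] 34.0 3.1
[[-0.0247, 0.0235, 0.0], [-0.0, -0.0, 0.0538]] 34.0 3.1
[[-0.0234, 0.0247, 0.0], [-0.0, -0.0, 0.0538]] 34.0 3.1
[[-0.022, 0.026, 0.0], [-0.0, -0.0, 0.0538]] 34.0 3.1
[[-0.0206, 0.0271, 0.0], [-0.0, -0.0, 0.0538]] 34.0 3.1
```

Emit:
play_rows(deltas=[[[0,0,-0.015],[0,0,0],1],[[-0.003,0.003,-0.03],[0,0,0.01],1],[[-0.006,0.006,-0.035],[0,0,0.01],1],[[-0.025,0.02,-0.025],[0,0,0.055],1],[[-0.026,0.022,0],[0,0,0.055],1],[[-0.025,0.023,0],[0,0,0.055],1],[[-0.023,0.025,0],[0,0,0.055],1],[[-0.022,0.026,0],[0,0,0.055],1]])

```text
time: 15.3
tool_pos: [615.0, 3.8, 132.0]
tcp_rot: [179.8, 0.0, 94.5]
ft_force: [-0.2, 0.7, -1.3]
finger_gap: 35.6
```

```bash
python3 plan.py 642.3,-15.6,80,91.5,5
```

```text
t 15.45 [615.    3.4 131.6] [1.7978e+02 6.0000e-02 9.4560e+01] F [-1.4  0.9 -2.3] gap 35.4 q [-4. 13. 89. -0. 77. -9.]
[[-0.0042, 0.0051, 0.0103], [0.0008, 0.0002, 0.0107]] 12.3 0.6
[[-0.0042, 0.0052, 0.0103], [0.0008, 0.0002, 0.0107]] 12.3 0.6
[[-0.0041, 0.0052, 0.0103], [0.0008, 0.0002, 0.0107]] 12.3 0.6
[[-0.0041, 0.0053, 0.0103], [0.0008, 0.0002, 0.0107]] 12.3 0.6
[[-0.004, 0.0053, 0.0103], [0.0008, 0.0002, 0.0107]] 12.3 0.6
```

Emit:
play_rows(deltas=[[[-0.006,0.008,0.008],[0.002,0,0.016],1],[[-0.006,0.008,0.01],[0.002,0,0.016],1],[[-0.005,0.006,0.012],[0,0,0.014],1],[[-0.003,0.003,0.01],[0,0,0.008],1],[[0,0.001,0.006],[0,0,0],1],[[0,0,0.003],[0,0,0],1],[[0,0,0],[0,0,0],1]])

```text
time: 16.32
tool_pos: [641.2, -14.4, 78.3]
tcp_rot: [-179.8, 0.0, 91.4]
ft_force: [-0.3, -1.0, -2.5]
finger_gap: 35.3
```

```bash
python3 plan.py 642.3,-15.6,55,91.5,2
```

```text
t 16.48 [641.7 -14.5  79.1] [-1.7984e+02  2.0000e-02  9.1400e+01] F [ 0.3  0.7 -1.9] gap 35.9 q [-6. 21. 86. -0. 73. -7.]
[[-0.0006, 0.0003, 0.012], [-0.0014, 0.0001, -0.0008]] 12.0 0.1
[[-0.0006, 0.0003, 0.012], [-0.0014, 0.0001, -0.0008]] 12.0 0.1
```

Emit:
play_rows(deltas=[[[-0.001,0.0005,0.012],[-0.003,0,0.001],1],[[0,0,0.01],[0,0,0],1],[[0,0,0.008],[0,0,0],1],[[0,0,0.004],[0,0,0],1],[[0,0,0],[0,0,0],1]])

```text
time: 17.1
tool_pos: [642.0, -15.5, 42.6]
tcp_rot: [180.0, 0.0, 91.4]
ft_force: [0.2, -1.3, -2.3]
finger_gap: 35.3
```

```bash
python3 plan.py 642.3,-15.6,31.5,91.5,2
```

```text
t 17.25 [642.6 -15.6  43.5] [1.799e+02 3.000e-02 9.135e+01] F [-0.5  0.5 -2.2] gap 35.4 q [-6. 23. 88. -0. 70. -7.]
[[-0.0, -0.0002, 0.006], [0.0009, 0.0002, -0.0013]] 6.0 0.1
[[-0.0, -0.0002, 0.006], [0.0009, 0.0002, -0.0013]] 6.0 0.1
```

Emit:
play_rows(deltas=[[[0,0,0.005],[0.001,0,-0.001],1],[[0,0,0.004],[0,0,0],1],[[0,0,0.003],[0,0,0],1],[[0,0,0.001],[0,0,0],1],[[0,0,0],[0,0,0],1]])

```text
time: 17.88
tool_pos: [643.5, -15.6, 31.3]
tcp_rot: [179.9, 0.0, 91.4]
ft_force: [-0.1, 0.5, -2.9]
finger_gap: 35.4
```

```bash
python3 plan.py 642.3,-15.6,31.2,91.5,1
```

```text
t 18.02 [643.5 -15.6  31.3] [1.7986e+02 4.0000e-02 9.1410e+01] F [-0.2  0.1 -0.2] gap 35.7 q [-6. 24. 88. -0. 68. -7.]
[[0.0, -0.0012, 0.0001], [0.0025, 0.0007, -0.0015]] 1.2 0.2
```

Emit:
play_rows(deltas=[[[0,0,0],[0,0,0],0.35],[[0,0,0],[0,0,0],0.35],[[0,0,0],[0,0,0],0.35],[[0,0,-0.01],[0,0,0],0.35],[[0,0,-0.03],[0,0,0],0.35],[[0,0,-0.04],[0,0,0],0.35],[[0,0,-0.04],[0,0,0],0.2],[[0,0,-0.01],[0,0,0],0]])

```text
time: 19.02
tool_pos: [643.2, -15.6, 167.2]
tcp_rot: [179.8, 0.0, 91.4]
ft_force: [0.0, 0.2, -0.3]
finger_gap: 83.9
```

```bash
python3 plan.py 648.5,251.5,140,86.3,7
```

```text
t 19.18 [641.2 -15.4 162.7] [-179.85    0.     91.41] F [ 0.  -0.1 -0.5] gap 85.2 q [-6. 16. 83. -0. 81. -7.]
[[0.0381, 0.002, 0.0032], [-0.0004, 0.0, 0.0127]] 38.3 0.7
[[0.0381, 0.0015, 0.0032], [-0.0004, 0.0, 0.0127]] 38.3 0.7
[[0.0381, 0.001, 0.0032], [-0.0004, 0.0, 0.0127]] 38.3 0.7
[[0.0381, 0.0005, 0.0032], [-0.0004, 0.0, 0.0127]] 38.3 0.7
[[0.0381, 0.0, 0.0032], [-0.0004, 0.0, 0.0127]] 38.3 0.7
[[0.0381, -0.0004, 0.0032], [-0.0004, 0.0, 0.0127]] 38.3 0.7
[[0.0381, -0.0009, 0.0032], [-0.0004, 0.0, 0.0127]] 38.3 0.7
```

Emit:
play_rows(deltas=[[[0.03,0.002,0.003],[0,0,0.013],0],[[0.038,0.0015,0.004],[0,0,0.013],0],[[0.038,0.001,0.004],[0,0,0.013],0],[[0.038,0.0005,0.004],[0,0,0.013],0],[[0.038,0,0.004],[0,0,0.013],0],[[0.038,0,0.004],[0,0,0.013],0],[[0.03,-0.001,0.003],[0,0,0.013],0],[[0.01,0,0],[0,0,0],0]])

```text
time: 20.18
tool_pos: [639.0, 248.9, 113.6]
tcp_rot: [-178.2, 0.4, 85.9]
ft_force: [-0.4, -1.2, -0.5]
finger_gap: 85.3
```

```bash
python3 plan.py 648.5,251.5,60,86.3,5
python3 - <<'E'
from m import *
T=avg("top",2);b=642.5,-15.6,1.5
overlay("top",T,[box(*b,40,120,100),box(*b,53,36,80),box(*b,71,36,30)],280,100,400,190,6.6,"pics/p3.png")
E
```

```text
t 20.32 [640.1 247.  115.2] [-178.3     0.43   85.78] F [ 1.4 -0.3  0.6] gap 85.6 q [17. 26. 75.  0. 80. 21.]
[[0.0011, 0.0019, 0.011], [-0.0059, 0.0015, -0.0018]] 11.2 0.4
[[0.0011, 0.0019, 0.011], [-0.0059, 0.0015, -0.0018]] 11.2 0.4
[[0.0011, 0.0018, 0.011], [-0.0059, 0.0015, -0.0018]] 11.2 0.4
[[0.001, 0.0017, 0.011], [-0.0059, 0.0015, -0.0018]] 11.2 0.4
[[0.001, 0.0017, 0.011], [-0.0059, 0.0015, -0.0018]] 11.2 0.4
```

View pics/p3.png

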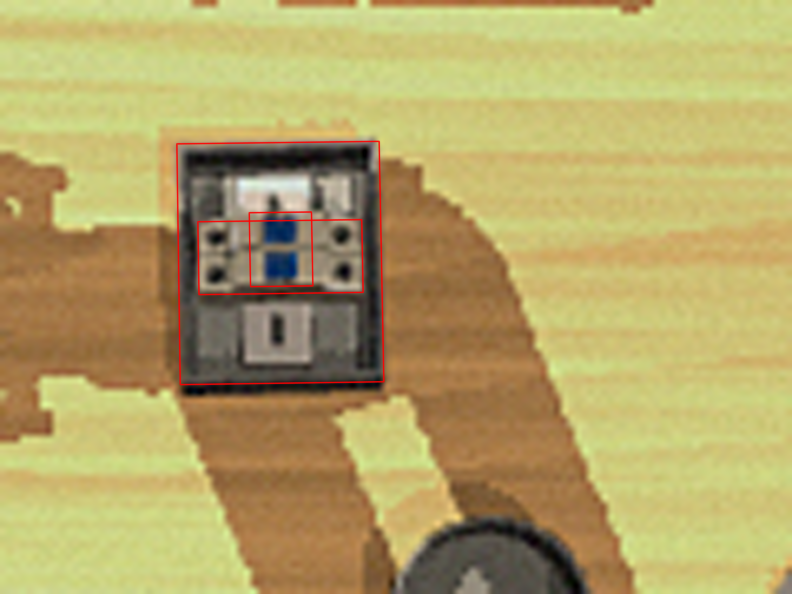

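Emit:
play_rows(deltas=[[[0.002,0.004,0.01],[-0.01,0.002,-0.003],0],[[0.002,0.004,0.012],[-0.01,0.002,-0.003],0],[[0.001,0.002,0.012],[-0.005,0,0],0],[[0,0,0.01],[0,0,0],0],[[0,0,0.005],[0,0,0],0],[[0,0,0],[0,0,0],0]])

```text
time: 21.18
tool_pos: [651.6, 247.5, 63.1]
tcp_rot: [-179.9, 0.2, 85.9]
ft_force: [0.7, -0.3, 0.3]
finger_gap: 85.5
```

```bash
python3 plan.py 648.5,251.5,17,86.3,5
```

```text
t 21.32 [652.3 247.7  64.4] [-1.800e+02  1.500e-01  8.587e+01] F [ 0.1 -0.5  0.9] gap 85.1 q [17. 29. 77. -0. 74. 21.]
[[0.0007, -0.0008, 0.0095], [-0.0, 0.0005, -0.0015]] 9.5 0.1
[[0.0007, -0.0008, 0.0095], [-0.0, 0.0005, -0.0015]] 9.5 0.1
[[0.0007, -0.0008, 0.0095], [-0.0, 0.0005, -0.0015]] 9.5 0.1
[[0.0007, -0.0008, 0.0095], [-0.0, 0.0005, -0.0015]] 9.5 0.1
[[0.0007, -0.0008, 0.0095], [-0.0, 0.0005, -0.0015]] 9.5 0.1
```

Emit:
play_rows(deltas=[[[0.001,-0.002,0.01],[0,0.002,-0.004],0],[[0.001,-0.002,0.012],[0,0,-0.004],0],[[0.001,0,0.01],[0,0,0],0],[[0.0005,0,0.008],[0,0,0],0],[[0,0,0.004],[0,0,0],0],[[0,0,0],[0,0,0],0]])

```text
time: 22.08
tool_pos: [648.2, 251.9, 17.3]
tcp_rot: [-180.0, 0.0, 86.4]
ft_force: [-0.2, -0.3, -0.2]
finger_gap: 85.3
```

```bash
python3 plan.py 648.5,251.5,17,86.3,1
```

```text
t 22.23 [648.8 252.   18.2] [ 1.7993e+02 -1.0000e-02  8.6380e+01] F [-0.3  0.  -0.1] gap 85.4 q [17. 32. 78. -0. 70. 21.]
[[-0.0005, -0.0003, 0.0012], [0.0013, -0.0001, 0.0013]] 1.4 0.1
```

Emit:
play_rows(deltas=[[[0,0,0.001],[0.001,0,0.001],0.5],[[0,0,0],[0,0,0],1],[[0,0,0],[0,0,0],1],[[0,0,0],[0,0,0],1],[[0,0,0],[0,0,0],1]], force=40)

```text
time: 22.85
tool_pos: [649.3, 252.1, 18.1]
tcp_rot: [179.9, -0.0, 86.3]
ft_force: [0.7, 0.4, -0.9]
finger_gap: 59.5
```

```bash
python3 plan.py 648,240,150,87,4 643,-16,150,91.5,6
```

```text
t 23.0 [649.3 252.1  18.1] [ 1.7992e+02 -3.0000e-02  8.6310e+01] F [-0.4  0.   0.1] gap 59.4 q [17. 32. 78.  0. 70. 21.]
[[-0.003, -0.0001, -0.033], [0.0003, -0.0001, -0.003]] 33.1 0.2
[[-0.003, -0.0001, -0.033], [0.0003, -0.0001, -0.003]] 33.1 0.2
[[-0.003, -0.0001, -0.033], [0.0003, -0.0001, -0.003]] 33.1 0.2
[[-0.003, -0.0002, -0.033], [0.0003, -0.0001, -0.003]] 33.1 0.2
[[-0.0427, 0.0014, 0.0], [0.0, 0.0, -0.0131]] 42.7 0.8
[[-0.0427, 0.0008, 0.0], [0.0, 0.0, -0.0131]] 42.7 0.8
[[-0.0427, 0.0003, 0.0], [0.0, 0.0, -0.0131]] 42.7 0.8
[[-0.0427, -0.0003, -0.0], [0.0, 0.0, -0.0131]] 42.7 0.8
[[-0.0427, -0.0008, -0.0], [0.0, 0.0, -0.0131]] 42.7 0.8
[[-0.0427, -0.0014, -0.0], [0.0, 0.0, -0.0131]] 42.7 0.8
```

Emit:
play_rows(deltas=[[[0,0,-0.015],[0,0,0],1],[[0,0,-0.03],[0,0,0],1],[[-0.003,0,-0.033],[0,0,-0.003],1],[[-0.015,0,-0.03],[0,0,-0.006],1],[[-0.03,0.001,-0.02],[0,0,-0.012],1],[[-0.04,0.001,0],[0,0,-0.013],1],[[-0.042,0,0],[0,0,-0.013],1],[[-0.04,0,0],[0,0,-0.013],1]])

```text
time: 24.0
tool_pos: [645.7, 81.1, 158.5]
tcp_rot: [179.6, -0.1, 90.2]
ft_force: [0.0, -0.7, -1.4]
finger_gap: 59.5
```

```bash
python3 plan.py 642.8,-16,130,91.5,4
```

```text
t 24.15 [645.7  80.2 158.2] [ 1.796e+02 -6.000e-02  8.996e+01] F [-0.4  0.4 -1.7] gap 59.2 q [ 3. 17. 82.  0. 81.  3.]
[[-0.0241, -0.0008, 0.007], [0.0017, -0.0002, -0.0067]] 25.1 0.4
[[-0.0241, -0.0009, 0.007], [0.0017, -0.0002, -0.0067]] 25.1 0.4
[[-0.024, -0.0011, 0.007], [0.0017, -0.0002, -0.0067]] 25.1 0.4
[[-0.024, -0.0012, 0.007], [0.0017, -0.0002, -0.0067]] 25.1 0.4
```

Emit:
play_rows(deltas=[[[-0.02,-0.001,0.005],[0.002,0,-0.006],1],[[-0.025,-0.001,0.008],[0.002,0,-0.006],1],[[-0.022,-0.001,0.008],[0.002,0,-0.006],1],[[-0.015,-0.001,0.006],[0,0,-0.006],1],[[-0.007,0,0.003],[0,0,0],1],[[-0.003,0,0],[0,0,0],1],[[0,0,0],[0,0,0],1]])

```text
time: 25.02
tool_pos: [643.2, -11.7, 128.7]
tcp_rot: [179.9, -0.1, 91.7]
ft_force: [0.5, 0.7, -1.7]
finger_gap: 59.5
```

```bash
python3 plan.py 642.8,-16,90,91.5,4
```

```text
t 25.18 [643.2 -11.4 128.8] [ 1.7986e+02 -1.2000e-01  9.1680e+01] F [ 1.   0.3 -1.8] gap 59.7 q [-6. 18. 84.  0. 78. -7.]
[[-0.0012, -0.0002, 0.0097], [0.0006, -0.0005, 0.0008]] 9.8 0.1
[[-0.0012, -0.0002, 0.0097], [0.0006, -0.0005, 0.0008]] 9.8 0.1
[[-0.0012, -0.0002, 0.0097], [0.0006, -0.0005, 0.0008]] 9.8 0.1
[[-0.0011, -0.0001, 0.0097], [0.0006, -0.0005, 0.0008]] 9.8 0.1
```

Emit:
play_rows(deltas=[[[-0.003,0,0.008],[0.001,-0.001,0.002],1],[[-0.002,0,0.012],[0.001,-0.001,0],1],[[0,0,0.01],[0,0,0],1],[[0,0,0.008],[0,0,0],1],[[0,0,0.004],[0,0,0],1],[[0,0,0],[0,0,0],1]])

```text
time: 25.92
tool_pos: [642.6, -15.9, 82.5]
tcp_rot: [-179.9, -0.0, 91.6]
ft_force: [0.3, -0.1, -1.5]
finger_gap: 59.4
```

```bash
python3 plan.py 642.8,-16,62,91.5,4
```

```text
t 26.07 [643.3 -15.9  83.5] [-1.800e+02 -1.000e-02  9.161e+01] F [-0.2  0.  -2.5] gap 59.5 q [-6. 20. 86.  0. 74. -8.]
[[-0.0, -0.0001, 0.0054], [-0.0, -0.0, 0.0005]] 5.4 0.0
[[-0.0, -0.0001, 0.0054], [-0.0, -0.0, 0.0005]] 5.4 0.0
[[-0.0, -0.0001, 0.0054], [-0.0, -0.0, 0.0005]] 5.4 0.0
[[-0.0, -0.0001, 0.0054], [-0.0, -0.0, 0.0005]] 5.4 0.0
```

Emit:
play_rows(deltas=[[[0,0,0.008],[0,0,0],1],[[0,0,0.008],[0,0,0],1],[[0,0,0.005],[0,0,0],1],[[0,0,0.003],[0,0,0],1],[[0,0,0.003],[0,0,0],1],[[0,0,0.003],[0,0,0],1],[[0,0,0.002],[0,0,0],1],[[0,0,0],[0,0,0],1]])

```text
time: 27.08
tool_pos: [643.7, -16.0, 49.9]
tcp_rot: [179.9, 0.0, 91.6]
ft_force: [-0.0, -0.3, -1.1]
finger_gap: 59.1
```

```bash
python3 plan.py 642.8,-16,48.3,91.5,1
```

```text
t 27.23 [644.  -16.   50.3] [1.7991e+02 1.0000e-02 9.1610e+01] F [ 0.2 -0.5 -1.8] gap 59.3 q [-6. 22. 87.  0. 70. -8.]
[[0.0001, -0.0012, 0.002], [0.0016, 0.0002, 0.0019]] 2.3 0.1
```

Skirt is past the rim with no contact force. Last 2 mm.

Emit:
play_rows(deltas=[[[0,-0.001,0.0015],[0.001,0,0.002],1],[[0,0,0.001],[0,0,0],1],[[0,0,0],[0,0,0],1],[[0,0,0],[0,0,0],0],[[0,0,0],[0,0,0],0],[[0,0,0],[0,0,0],0]])

```text
time: 27.98
tool_pos: [644.0, -16.2, 49.0]
tcp_rot: [179.8, 0.0, 91.5]
ft_force: [-0.4, -0.3, 0.4]
finger_gap: 85.5
```

```bash
python3 plan.py 642.8,-16,180,91.5,4 436,294,180,36,8
```

```text
t 28.12 [643.9 -16.2  48.9] [1.7985e+02 3.0000e-02 9.1490e+01] F [-0.2 -0.7 -0. ] gap 85.3 q [-6. 22. 87. -0. 70. -7.]
[[0.0, -0.0002, -0.0328], [0.0007, 0.0001, -0.0001]] 32.8 0.0
[[0.0, -0.0002, -0.0328], [0.0007, 0.0001, -0.0001]] 32.8 0.0
[[0.0, -0.0002, -0.0328], [0.0007, 0.0001, -0.0001]] 32.8 0.0
[[0.0, -0.0002, -0.0328], [0.0007, 0.0001, -0.0001]] 32.8 0.0
[[0.0394, -0.0248, -0.0], [-0.0, -0.0, 0.1211]] 46.6 6.9
[[0.0361, -0.0294, -0.0], [-0.0, -0.0, 0.1211]] 46.6 6.9
[[0.0323, -0.0336, -0.0], [-0.0, -0.0, 0.1211]] 46.6 6.9
[[0.028, -0.0372, -0.0], [-0.0, -0.0, 0.1211]] 46.6 6.9
[[0.0233, -0.0403, -0.0], [-0.0, -0.0, 0.1211]] 46.6 6.9
[[0.0183, -0.0428, -0.0], [-0.0, -0.0, 0.1211]] 46.6 6.9
[[0.013, -0.0447, -0.0], [-0.0, -0.0, 0.1211]] 46.6 6.9
[[0.0075, -0.046, -0.0], [-0.0, -0.0, 0.1211]] 46.6 6.9
```

Emit:
play_rows(deltas=[[[0,0,-0.02],[0,0,0],0],[[0,0,-0.035],[0,0,0],0],[[0,0,-0.035],[0,0,0],0],[[0.02,-0.012,-0.02],[0,0,0.06],0],[[0.038,-0.026,0],[0,0,0.12],0],[[0.036,-0.03,0],[0,0,0.12],0],[[0.032,-0.034,0],[0,0,0.12],0],[[0.028,-0.037,0],[0,0,0.12],0]])

```text
time: 29.12
tool_pos: [537.7, 165.3, 175.1]
tcp_rot: [179.2, -0.5, 59.3]
ft_force: [-0.1, 0.7, -0.1]
finger_gap: 85.5
```

```bash
python3 plan.py 436,294.5,130,36,7
python3 - <<'E'
from m import *
b=642.5,-16,1.5
overlay("top",avg("top",2),[box(*b,79,60,114),box(*b,43,134,114),box(436,294.5,36,36,50,24)],215,95,375,215,5,"pics/p4.png")
E
```

```text
t 29.27 [537.6 166.  174.9] [179.23  -0.49  59.72] F [ 0.3 -0.7  0.6] gap 85.7 q [12.  3. 96. -0. 80. 42.]
[[0.0085, -0.0219, 0.0062], [0.0016, -0.0016, 0.0591]] 24.3 3.4
[[0.0072, -0.0223, 0.0062], [0.0016, -0.0016, 0.0591]] 24.3 3.4
[[0.0059, -0.0227, 0.0062], [0.0016, -0.0016, 0.0591]] 24.3 3.4
[[0.0045, -0.023, 0.0063], [0.0016, -0.0016, 0.0591]] 24.3 3.4
[[0.0032, -0.0232, 0.0063], [0.0016, -0.0016, 0.0591]] 24.3 3.4
[[0.0018, -0.0233, 0.0063], [0.0016, -0.0016, 0.0591]] 24.3 3.4
[[0.0004, -0.0234, 0.0064], [0.0016, -0.0016, 0.0591]] 24.3 3.4
```

View pics/p4.png

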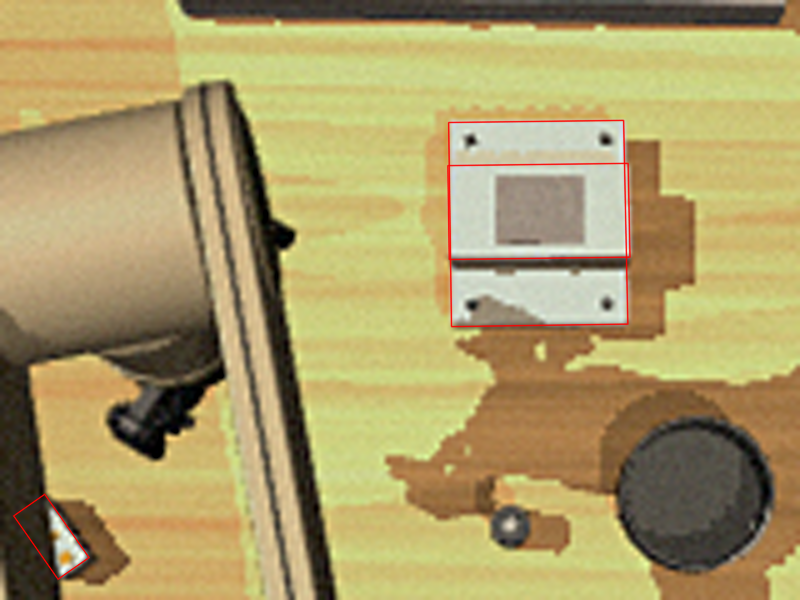

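Emit:
play_rows(deltas=[[[0.009,-0.022,0.006],[0.004,-0.004,0.06],0],[[0.007,-0.023,0.007],[0.004,-0.004,0.06],0],[[0.006,-0.023,0.007],[0.002,-0.002,0.06],0],[[0.005,-0.023,0.007],[0,0,0.06],0],[[0.003,-0.023,0.007],[0,0,0.06],0],[[0.002,-0.02,0.007],[0,0,0.05],0],[[0,-0.012,0.005],[0,0,0.03],0],[[0,-0.003,0],[0,0,0.01],0]])

```text
time: 30.38
tool_pos: [451.4, 279.2, 129.8]
tcp_rot: [179.6, -0.1, 36.2]
ft_force: [-0.1, 0.4, 0.8]
finger_gap: 85.0
```

```bash
python3 plan.py 436,294.5,50,36,7
```

```text
t 30.52 [451.9 279.2 130.5] [179.58  -0.22  36.19] F [ 0.2 -0.2 -1. ] gap 85.4 q [ 26.   1. 103.  -0.  76.  80.]
[[-0.0006, -0.0032, 0.0115], [0.0011, -0.0005, 0.0005]] 11.9 0.1
[[-0.0006, -0.0032, 0.0115], [0.0011, -0.0005, 0.0005]] 11.9 0.1
[[-0.0006, -0.0032, 0.0115], [0.0011, -0.0005, 0.0005]] 11.9 0.1
[[-0.0006, -0.0032, 0.0115], [0.0011, -0.0005, 0.0005]] 11.9 0.1
[[-0.0006, -0.0031, 0.0115], [0.0011, -0.0005, 0.0005]] 11.9 0.1
[[-0.0006, -0.0031, 0.0115], [0.0011, -0.0005, 0.0005]] 11.9 0.1
[[-0.0006, -0.0031, 0.0115], [0.0011, -0.0005, 0.0005]] 11.9 0.1
```

Emit:
play_rows(deltas=[[[-0.002,-0.008,0.01],[0.004,-0.002,0.002],0],[[-0.002,-0.008,0.017],[0.003,-0.002,0.001],0],[[-0.001,-0.006,0.02],[0,0,0],0],[[0,0,0.015],[0,0,0],0],[[0,0,0.01],[0,0,0],0],[[0,0,0.005],[0,0,0],0],[[0,0,0],[0,0,0],0]])

```text
time: 31.4
tool_pos: [433.9, 293.4, 47.4]
tcp_rot: [-180.0, 0.1, 36.0]
ft_force: [0.9, 0.8, -0.1]
finger_gap: 85.4
```

```bash
python3 plan.py 436,294.5,9,36,4
```

```text
t 31.55 [434.5 293.8  48.4] [-1.7999e+02  3.0000e-02  3.5970e+01] F [ 0.4  0.2 -0. ] gap 85.5 q [ 28.   6. 107.   0.  67.  82.]
[[0.0004, 0.0001, 0.0099], [-0.0, 0.0002, -0.0001]] 9.9 0.0
[[0.0004, 0.0001, 0.0099], [-0.0, 0.0002, -0.0001]] 9.9 0.0
[[0.0004, 0.0001, 0.0099], [-0.0, 0.0002, -0.0001]] 9.9 0.0
[[0.0004, 0.0001, 0.0099], [-0.0, 0.0002, -0.0001]] 9.9 0.0
```

Emit:
play_rows(deltas=[[[0.001,0,0.012],[0,0,0],0],[[0.001,0,0.012],[0,0,0],0],[[0,0,0.008],[0,0,0],0],[[0,0,0.004],[0,0,0],0],[[0,0,0],[0,0,0],0.3],[[0,0,0],[0,0,0],0.5]])

```text
time: 32.3
tool_pos: [436.7, 295.2, 10.3]
tcp_rot: [180.0, -0.0, 36.0]
ft_force: [0.1, 0.4, -0.4]
finger_gap: 51.8
```

```bash
python3 plan.py 436,294.5,9,36,1
```

```text
t 32.45 [436.8 295.2  10.5] [ 1.800e+02 -3.000e-02  3.597e+01] F [ 0.5  0.4 -0.1] gap 42.8 q [ 28.   9. 108.   0.  63.  83.]
[[-0.001, 0.0001, 0.0015], [0.0001, -0.0006, -0.0006]] 1.8 0.0
```

Emit:
play_rows(deltas=[[[0,0,0],[0,0,0],1],[[0,0,0],[0,0,0],1],[[0,0,0],[0,0,0],1],[[0,0,0],[0,0,0],1]])

```text
time: 32.95
tool_pos: [437.1, 295.4, 10.9]
tcp_rot: [180.0, -0.1, 36.0]
ft_force: [0.5, 0.1, -0.4]
finger_gap: 23.6
```

```bash
python3 plan.py 437,285,120,36,3 466,-119,130,36,9
```

```text
t 33.1 [437.1 295.4  11. ] [ 1.7999e+02 -9.0000e-02  3.5970e+01] F [ 1.1  0.8 -0.6] gap 23.2 q [ 28.   9. 108.   0.  63.  83.]
[[-0.002, 0.0028, -0.0364], [0.0001, -0.0005, -0.0002]] 36.5 0.0
[[-0.002, 0.0028, -0.0364], [0.0001, -0.0005, -0.0002]] 36.5 0.0
[[-0.0021, 0.0028, -0.0363], [0.0001, -0.0005, -0.0002]] 36.5 0.0
[[-0.0238, 0.0382, -0.0011], [0.0, 0.0, 0.0]] 45.0 0.0
[[-0.0238, 0.0382, -0.0011], [0.0, 0.0, 0.0]] 45.0 0.0
[[-0.0238, 0.0382, -0.0011], [0.0, 0.0, 0.0]] 45.0 0.0
[[-0.0238, 0.0382, -0.0011], [0.0, 0.0, 0.0]] 45.0 0.0
[[-0.0238, 0.0382, -0.0011], [0.0, 0.0, 0.0]] 45.0 0.0
[[-0.0238, 0.0382, -0.0011], [0.0, 0.0, 0.0]] 45.0 0.0
[[-0.0238, 0.0382, -0.0011], [0.0, 0.0, 0.0]] 45.0 0.0
[[-0.0238, 0.0382, -0.0011], [0.0, 0.0, 0.0]] 45.0 0.0
[[-0.0238, 0.0382, -0.0011], [0.0, 0.0, 0.0]] 45.0 0.0
```

Emit:
play_rows(deltas=[[[0,0,-0.02],[0,0,0],1],[[-0.002,0.003,-0.037],[0,0,0],1],[[-0.004,0.006,-0.037],[0,0,0],1],[[-0.02,0.03,-0.025],[0,0,0],1],[[-0.024,0.038,-0.003],[0,0,0],1],[[-0.024,0.038,0],[0,0,0],1],[[-0.024,0.038,0],[0,0,0],1],[[-0.024,0.038,0],[0,0,0],1]])

```text
time: 34.1
tool_pos: [450.1, 64.9, 136.8]
tcp_rot: [179.9, -0.1, 36.3]
ft_force: [-0.8, 0.6, -1.2]
finger_gap: 23.5
```

```bash
python3 plan.py 466.5,-119,110,36,6
```

```text
t 34.25 [450.3  64.5 136.6] [ 1.7992e+02 -4.0000e-02  3.6090e+01] F [-0.3  0.2 -1.5] gap 23.5 q [  2. -12. 114.  -0.  78.  56.]
[[-0.0158, 0.0263, 0.0045], [0.0002, -0.0001, 0.0003]] 31.0 0.0
[[-0.0158, 0.0263, 0.0045], [0.0002, -0.0001, 0.0003]] 31.0 0.0
[[-0.0158, 0.0263, 0.0045], [0.0002, -0.0001, 0.0003]] 31.0 0.0
[[-0.0158, 0.0263, 0.0045], [0.0002, -0.0001, 0.0003]] 31.0 0.0
[[-0.0158, 0.0263, 0.0045], [0.0002, -0.0001, 0.0003]] 31.0 0.0
[[-0.0158, 0.0263, 0.0044], [0.0002, -0.0001, 0.0003]] 31.0 0.0
```

Emit:
play_rows(deltas=[[[-0.016,0.026,0],[0,0,0],1],[[-0.018,0.03,0.003],[0,0,0],1],[[-0.018,0.03,0.005],[0,0,0],1],[[-0.018,0.03,0.006],[0,0,0],1],[[-0.013,0.022,0.006],[0,0,0],1],[[-0.007,0.012,0.004],[0,0,0],1],[[-0.003,0.005,0],[0,0,0],1],[[0,0,0],[0,0,0],1]])

```text
time: 35.25
tool_pos: [468.4, -113.0, 111.5]
tcp_rot: [-179.9, -0.2, 36.5]
ft_force: [-0.3, 0.2, -0.8]
finger_gap: 23.3
```

```bash
python3 plan.py 466.5,-119,70,36,3
```

```text
t 35.4 [ 468.4 -112.7  111.6] [-179.91   -0.19   36.51] F [ 0.2  0.4 -0.7] gap 23.5 q [-20.  -6. 112.   0.  74.  34.]
[[-0.0018, 0.0013, 0.0139], [-0.0005, -0.0011, 0.003]] 14.0 0.2
[[-0.0018, 0.0013, 0.0139], [-0.0005, -0.0011, 0.003]] 14.0 0.2
[[-0.0017, 0.0013, 0.0139], [-0.0005, -0.0011, 0.003]] 14.0 0.2
```

Emit:
play_rows(deltas=[[[-0.003,0.002,0.01],[0,-0.003,0.005],1],[[-0.002,0.002,0.015],[0,0,0.004],1],[[0,0,0.018],[0,0,0],1],[[0,0,0.018],[0,0,0],1],[[0,0,0.012],[0,0,0],1],[[0,0,0.006],[0,0,0],1],[[0,0,0.002],[0,0,0],1],[[0,0,0],[0,0,0],1]])

```text
time: 36.4
tool_pos: [465.3, -118.1, 24.2]
tcp_rot: [-179.8, 0.0, 36.0]
ft_force: [0.2, -0.4, -0.8]
finger_gap: 23.3
```

```bash
python3 plan.py 466.5,-119,15.5,36,2
```

```text
t 36.55 [ 465.7 -118.2   24.6] [-1.7986e+02  2.0000e-02  3.6010e+01] F [ 0.9  0.3 -0.8] gap 23.4 q [-20.   1. 115.   0.  64.  34.]
[[0.0001, 0.0006, 0.0046], [-0.0012, 0.0002, 0.0001]] 4.6 0.1
[[0.0001, 0.0006, 0.0046], [-0.0012, 0.0002, 0.0001]] 4.6 0.1
```

Emit:
play_rows(deltas=[[[0,0,0.005],[-0.002,0,0],1],[[0,0,0.003],[0,0,0],1],[[0,0,0.001],[0,0,0],1],[[0,0,0],[0,0,0],1],[[0,0,0],[0,0,0],1]])

```text
time: 37.17
tool_pos: [466.2, -118.4, 15.7]
tcp_rot: [179.9, -0.0, 36.0]
ft_force: [0.1, -0.2, -0.6]
finger_gap: 23.3
```

```bash
python3 plan.py 466.5,-119,15.2,36,1
```

```text
t 37.33 [ 466.2 -118.4   15.8] [ 1.7994e+02 -2.0000e-02  3.6010e+01] F [-0.4  0.9 -0.3] gap 23.6 q [-20.   2. 115.  -0.  63.  34.]
[[-0.0001, 0.0007, 0.0006], [0.001, -0.0004, 0.0001]] 0.9 0.1
```

Emit:
play_rows(deltas=[[[0,0,0.0005],[0,0,0],1],[[0,0,0],[0,0,0],0.55],[[0,0,0],[0,0,0],0.55],[[0,0,0],[0,0,0],0.55],[[0,0,-0.01],[0,0,0],0.55],[[0,0,-0.03],[0,0,0],0.55],[[0,0,-0.04],[0,0,0],0.55],[[0,0,-0.02],[0,0,0],0.3]])

```text
time: 38.33
tool_pos: [465.1, -118.0, 118.6]
tcp_rot: [-179.9, 0.1, 36.0]
ft_force: [0.2, -0.9, 0.1]
finger_gap: 55.8
```

```bash
python3 plan.py 463,-312,115,20,6
```

```text
t 38.48 [ 465.1 -118.   117.1] [-1.7993e+02  5.0000e-02  3.6000e+01] F [-0.1 -0.2 -0.4] gap 59.6 q [-20.  -6. 111.  -0.  75.  34.]
[[-0.0193, 0.026, 0.0003], [-0.0002, 0.0002, 0.0466]] 32.3 2.7
[[-0.0181, 0.0268, 0.0003], [-0.0002, 0.0002, 0.0466]] 32.3 2.7
[[-0.0168, 0.0276, 0.0003], [-0.0002, 0.0002, 0.0466]] 32.3 2.7
[[-0.0155, 0.0284, 0.0003], [-0.0002, 0.0002, 0.0466]] 32.3 2.7
[[-0.0142, 0.0291, 0.0003], [-0.0002, 0.0002, 0.0466]] 32.3 2.7
[[-0.0128, 0.0297, 0.0003], [-0.0002, 0.0002, 0.0466]] 32.3 2.7
```

Emit:
play_rows(deltas=[[[-0.019,0.026,0],[0,0,0.047],0],[[-0.018,0.028,0],[0,0,0.047],0],[[-0.017,0.028,0],[0,0,0.047],0],[[-0.016,0.029,0],[0,0,0.047],0],[[-0.014,0.029,0],[0,0,0.047],0],[[-0.01,0.022,0.003],[0,0,0.045],0],[[-0.004,0.01,0.003],[0,0,0.01],0],[[0,0.002,0],[0,0,0],0]])

```text
time: 39.48
tool_pos: [457.0, -319.5, 98.2]
tcp_rot: [-179.2, 0.6, 19.0]
ft_force: [0.6, -1.4, -0.3]
finger_gap: 85.6
```

```bash
python3 plan.py 463,-312,40,20,5
python3 - <<'E'
from m import *
overlay("top",avg("top",2),[circ(466,-119,50,100),circ(463,-312,9,100)],330,160,440,230,7.2,"pics/p5.png")
E
```

```text
t 39.62 [ 457.7 -318.9   99.2] [-179.23    0.55   19.07] F [-0.1  0.1  0.2] gap 85.0 q [-40.   8.  99.  -0.  74.  31.]
[[0.0016, -0.0008, 0.0118], [-0.0027, 0.0019, -0.0032]] 12.0 0.3
[[0.0015, -0.0008, 0.0118], [-0.0027, 0.0019, -0.0032]] 12.0 0.3
[[0.0015, -0.0009, 0.0118], [-0.0027, 0.0019, -0.0032]] 12.0 0.3
[[0.0015, -0.0009, 0.0118], [-0.0027, 0.0019, -0.0032]] 12.0 0.3
[[0.0015, -0.0009, 0.0118], [-0.0027, 0.0019, -0.0032]] 12.0 0.3
```

View pics/p5.png

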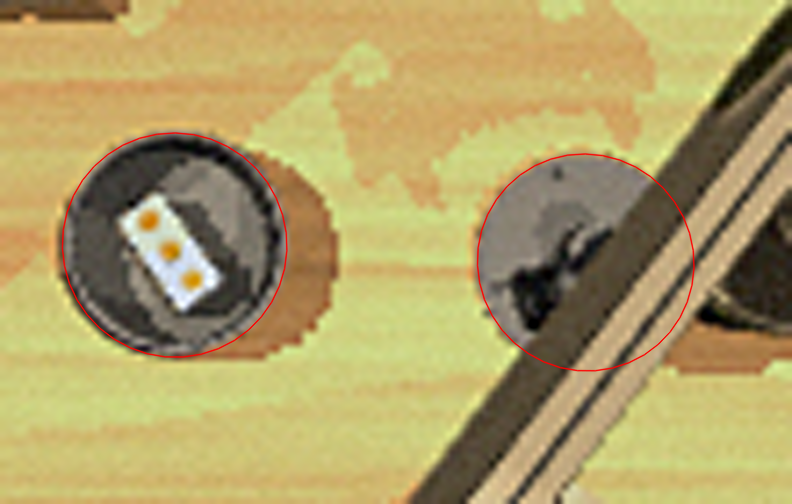

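Emit:
play_rows(deltas=[[[0.003,-0.002,0.01],[-0.007,0.005,-0.008],0],[[0.003,-0.002,0.016],[-0.006,0.004,-0.008],0],[[0.002,-0.001,0.016],[0,0,0],0],[[0,0,0.012],[0,0,0],0],[[0,0,0.008],[0,0,0],0],[[0,0,0.003],[0,0,0],0],[[0,0,0],[0,0,0],0]])

```text
time: 40.6
tool_pos: [464.8, -309.4, 31.2]
tcp_rot: [179.9, -0.1, 20.2]
ft_force: [0.3, -0.2, 0.2]
finger_gap: 85.4
```

```bash
python3 plan.py 463,-312,15,20,4
```

```text
t 40.75 [ 465.2 -309.7   31.8] [ 1.7984e+02 -1.0000e-01  2.0220e+01] F [-0.5 -1.  -0.2] gap 85.8 q [-39.  12. 102.   0.  66.  31.]
[[-0.0007, 0.0003, 0.0042], [0.0007, -0.0005, 0.001]] 4.3 0.1
[[-0.0007, 0.0003, 0.0042], [0.0007, -0.0005, 0.001]] 4.3 0.1
[[-0.0007, 0.0003, 0.0042], [0.0007, -0.0005, 0.001]] 4.3 0.1
[[-0.0007, 0.0003, 0.0042], [0.0007, -0.0005, 0.001]] 4.3 0.1
```

Emit:
play_rows(deltas=[[[-0.002,0.001,0.007],[0.002,-0.002,0.003],0],[[-0.001,0,0.006],[0,0,0],0],[[0,0,0.003],[0,0,0],0],[[0,0,0],[0,0,0],0.5],[[0,0,0],[0,0,0],0.5]])

```text
time: 41.38
tool_pos: [462.8, -312.3, 15.3]
tcp_rot: [179.9, -0.0, 20.0]
ft_force: [0.1, 0.4, -0.0]
finger_gap: 51.5
```

```bash
python3 plan.py 463,-312,15,20,1
```

```text
t 41.52 [ 462.9 -312.3   15.4] [ 1.7991e+02 -2.0000e-02  2.0020e+01] F [0.4 0.4 0.1] gap 42.6 q [-39.  13. 103.  -0.  64.  31.]
[[0.0002, -0.0003, 0.0004], [0.0017, -0.0003, 0.0004]] 0.5 0.1
```

Emit:
play_rows(deltas=[[[0,0,0],[0.001,0,0],1],[[0,0,0],[0,0,0],1],[[0,0,0],[0,0,0],1],[[0,0,0],[0,0,0],1]])

```text
time: 42.02
tool_pos: [463.2, -312.5, 15.8]
tcp_rot: [179.9, -0.0, 20.0]
ft_force: [0.0, -0.8, 0.0]
finger_gap: 28.3
```

```bash
python3 plan.py 463,-305,110,20,3 466,-119,110,20,6
```

```text
t 42.17 [ 463.1 -312.5   15.8] [ 1.7993e+02 -3.0000e-02  2.0020e+01] F [ 0.5  0.1 -0.1] gap 28.8 q [-39.  13. 103.  -0.  64.  31.]
[[0.0008, -0.0023, -0.0314], [0.0004, -0.0002, 0.0001]] 31.5 0.0
[[0.0008, -0.0023, -0.0314], [0.0004, -0.0002, 0.0001]] 31.5 0.0
[[0.0008, -0.0024, -0.0314], [0.0004, -0.0002, 0.0001]] 31.5 0.0
[[0.0111, -0.029, -0.0], [0.0, 0.0, 0.0]] 31.0 0.0
[[0.0111, -0.029, -0.0], [0.0, 0.0, 0.0]] 31.0 0.0
[[0.0111, -0.029, -0.0], [0.0, 0.0, 0.0]] 31.0 0.0
[[0.0111, -0.029, -0.0], [0.0, 0.0, 0.0]] 31.0 0.0
[[0.0111, -0.029, -0.0], [0.0, 0.0, 0.0]] 31.0 0.0
[[0.0111, -0.029, -0.0], [0.0, 0.0, 0.0]] 31.0 0.0
```

Seat height for the TCP: 15.8 + 45 = 60.8.

Emit:
play_rows(deltas=[[[0,0,-0.015],[0,0,0],1],[[0.001,-0.002,-0.03],[0,0,0],1],[[0.003,-0.006,-0.032],[0,0,0],1],[[0.01,-0.024,-0.015],[0,0,0],1],[[0.011,-0.029,0],[0,0,0],1],[[0.011,-0.029,0],[0,0,0],1],[[0.011,-0.029,0],[0,0,0],1],[[0.009,-0.024,0],[0,0,0],1]])

```text
time: 43.18
tool_pos: [468.7, -157.3, 119.4]
tcp_rot: [179.6, -0.4, 19.8]
ft_force: [-0.2, -0.9, -0.3]
finger_gap: 28.7
```

```bash
python3 plan.py 466.2,-119,95,20,4
```

```text
t 43.33 [ 468.9 -157.6  119.3] [179.58  -0.35  19.93] F [ 0.5  0.  -0.6] gap 28.6 q [-24.  -5. 110.  -0.  75.  46.]
[[0.0026, -0.0093, 0.006], [0.0018, -0.0015, -0.0003]] 11.4 0.1
[[0.0026, -0.0093, 0.006], [0.0018, -0.0015, -0.0003]] 11.4 0.1
[[0.0026, -0.0093, 0.006], [0.0018, -0.0015, -0.0003]] 11.4 0.1
[[0.0027, -0.0093, 0.0061], [0.0018, -0.0015, -0.0003]] 11.4 0.1
```

Emit:
play_rows(deltas=[[[0.003,-0.01,0.004],[0.004,-0.003,0],1],[[0.003,-0.011,0.006],[0.003,-0.003,0],1],[[0.003,-0.009,0.006],[0,0,0],1],[[0.002,-0.006,0.005],[0,0,0],1],[[0,-0.002,0.003],[0,0,0],1],[[0,0,0.001],[0,0,0],1],[[0,0,0],[0,0,0],1]])

```text
time: 44.2
tool_pos: [465.9, -117.2, 92.6]
tcp_rot: [180.0, 0.1, 19.8]
ft_force: [0.8, 0.1, -0.7]
finger_gap: 28.6
```

```bash
python3 plan.py 466.2,-119,75,20,2
```

```text
t 44.35 [ 466.  -117.3   92.8] [1.7998e+02 5.0000e-02 1.9810e+01] F [ 0.7  1.  -1.1] gap 28.7 q [-20.  -5. 112.  -0.  72.  50.]
[[-0.0002, 0.0008, 0.0089], [0.0002, 0.0004, -0.0016]] 8.9 0.1
[[-0.0002, 0.0008, 0.0089], [0.0002, 0.0004, -0.0016]] 8.9 0.1
```

Emit:
play_rows(deltas=[[[0,0.001,0.008],[0,0,-0.003],1],[[0,0.0005,0.008],[0,0,0],1],[[0,0,0.005],[0,0,0],1],[[0,0,0.003],[0,0,0],1],[[0,0,0.002],[0,0,0],1],[[0,0,0],[0,0,0],1]])

```text
time: 45.1
tool_pos: [466.3, -119.1, 64.7]
tcp_rot: [180.0, 0.1, 20.0]
ft_force: [0.3, -0.2, -0.9]
finger_gap: 28.5
```

```bash
python3 plan.py 466.2,-119,61,20,2
```

```text
t 45.25 [ 466.6 -119.2   65. ] [1.7997e+02 4.0000e-02 1.9970e+01] F [ 0.3 -0.1  0. ] gap 28.5 q [-20.  -2. 113.  -0.  69.  50.]
[[-0.0002, -0.0002, 0.002], [0.0002, 0.0003, -0.0003]] 2.0 0.0
[[-0.0002, -0.0002, 0.002], [0.0002, 0.0003, -0.0003]] 2.0 0.0
```

Emit:
play_rows(deltas=[[[0,0,0.002],[0,0,0],1],[[0,0,0.0015],[0,0,0],1],[[0,0,0.0005],[0,0,0],1],[[0,0,0],[0,0,0],1]])

```text
time: 45.75
tool_pos: [466.9, -119.2, 61.2]
tcp_rot: [179.9, 0.0, 20.0]
ft_force: [-1.3, -0.7, -1.0]
finger_gap: 28.4
```

```bash
python3 plan.py 466.2,-119,61,20,1
```

```text
t 45.9 [ 467.  -119.3   61.2] [179.94  -0.    19.97] F [ 0.3  0.2 -0.8] gap 28.7 q [-20.  -2. 114.  -0.  68.  50.]
[[-0.0006, -0.0005, 0.0002], [0.0011, -0.0001, -0.0005]] 0.8 0.1
```

Release, lift and move aside.

Emit:
play_rows(deltas=[[[0,0,0],[0,0,0],0.3],[[0,0,0],[0,0,0],0.2],[[0,0,0],[0,0,0],0],[[0,0,-0.01],[0,0,0],0],[[0,0,-0.03],[0,0,0],0],[[0,0,-0.045],[0,0,0],0],[[0,0,-0.045],[0,0,0],0],[[0,0,-0.02],[0,0,0],0]])

```text
time: 46.9
tool_pos: [465.7, -118.7, 216.9]
tcp_rot: [-180.0, 0.1, 20.0]
ft_force: [0.5, -0.9, -0.3]
finger_gap: 85.5
```

Emit:
play_rows(deltas=[[[-0.01,0.03,-0.01],[0,0,0],0],[[-0.015,0.045,0],[0,0,0],0],[[-0.015,0.045,0],[0,0,0],0],[[-0.015,0.045,0],[0,0,0],0],[[-0.015,0.045,0],[0,0,0],0],[[-0.015,0.045,0],[0,0,0],0],[[-0.01,0.02,0],[0,0,0],0],[[0,0,0],[0,0,0],0]])

```text
time: 47.9
tool_pos: [473.2, -419.5, 239.3]
tcp_rot: [179.4, -0.4, 20.1]
ft_force: [0.5, 0.7, 0.2]
finger_gap: 85.4
```

Run:
```python
from m import *
b=642.5,-16,1.5
po=[box(*b,79,60,114),box(*b,43,134,114),circ(466.5,-119,54,100),circ(466.5,-119,84,30)]
overlay("top",avg("top",3),po,280,105,400,225,5,"pics/f1.png");overlay("side",avg("side",3),po,240,140,400,230,5,"pics/f2.png",1.3)
a=cv2.imread("pics/f1.png");print(r.sense()["tool_pos"])
```

```text
[ 474.13254333 -416.84282022  239.25946852]
```

View pics/f1.png

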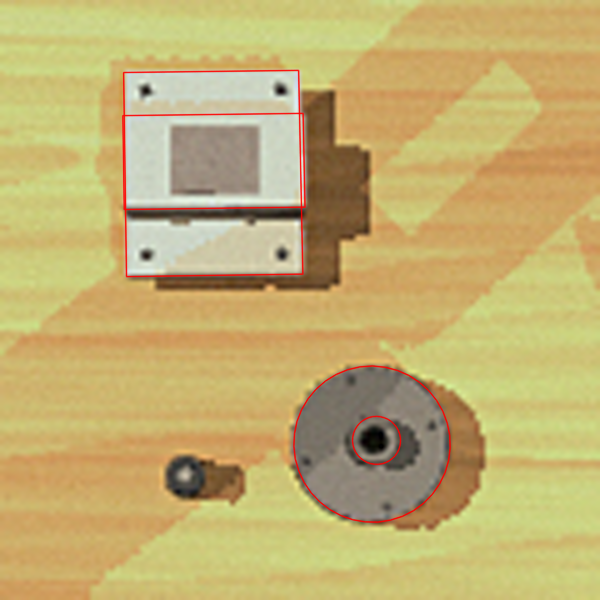

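View pics/f2.png

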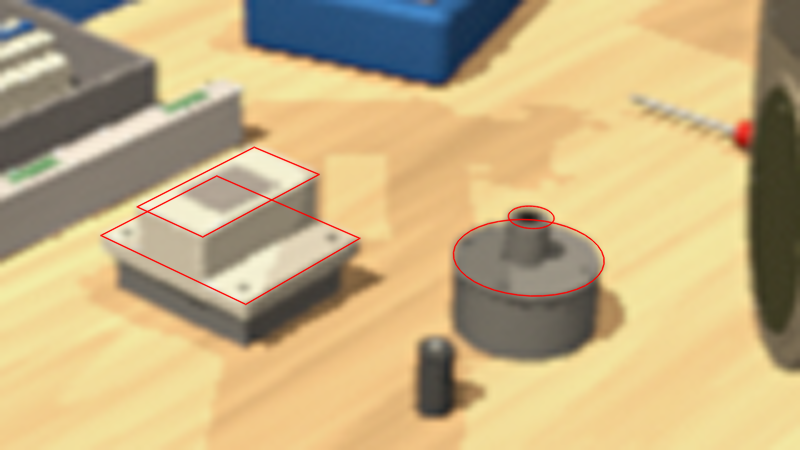

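Both boxes are closed level in both views (hood about (214,160) and lid about (372,443) in the top crop) and the bystanders look unmoved. Handing in.

```bash
python3 -c "
from bench import r
print(r.hand_in())"
```

```text
the job is handed in; nothing more can be done
None
```

Both enclosures are assembled and the job is handed in. In the rectangular box are the rail plate (the one that started farthest right), the breaker astride its rail, and the hood. In the round box are the terminal and the round lid. The simulated clock stood at about 48 s when I handed in.

- **Seat heights:** The plate and breaker were released within about 0.2 mm of the tool height expected for full seating. The terminal, hood and lid were released within about 1 mm. The wrist force readings stayed within about 3 N.
- **Final pictures:** In the top view the hood and lid match their expected seated outlines to about 1–2 mm. In the side view both sit level, with the same small 1–2 px offset the calibration showed from the start.
- **Covered parts:** I checked the breaker and terminal by picture just before their covers went on. The breaker sat square on the middle of the rail, and the terminal stood near the middle of the round box.
- **Bystanders:** The battery and screwdriver look unmoved in the final views. I did not look at the tape again; no move brought the arm down near it.

No check failed. The only disagreement was the side-view offset mentioned above.

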